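Load a tray of track sections, code it and carry it to dispatch

TASK

Load every short track section that lies on the bench into the plywood tray where it stands, gripping the plastic roadbeds gently (no more than 20 N), and set the three thumbwheels, left to right as seen from the robot, to 3-1-2. Only when all sections are in and the code is set, lift the tray by its handle, carry it level across the bench without tipping it, and set it down centred and square on the dark dispatch pad with all the sections still in it. Leave the two bins alone.

Things in the scene. Friction and masses are not known exactly. Their poses are not given: they have to be found in the camera images.
- track1: a short straight model-railway track section, maybe absent: a grey moulded plastic roadbed 76 long (own x) x 38 wide (own y) x 9 high with straight sides, carrying black sleepers and two steel rails whose tops are 14 mm above the underside; 28 to 56 g; the roadbed's sides are the place to grip. Starts lying flat on the bench, rails up. Origin: centre of the underside; z up.
- track2: a short straight model-railway track section, maybe absent: a grey moulded plastic roadbed 76 long (own x) x 38 wide (own y) x 9 high with straight sides, carrying black sleepers and two steel rails whose tops are 14 mm above the underside; 28 to 56 g; the roadbed's sides are the place to grip. Starts lying flat on the bench, rails up. Origin: centre of the underside; z up.
- track3: a short straight model-railway track section, maybe absent: a grey moulded plastic roadbed 76 long (own x) x 38 wide (own y) x 9 high with straight sides, carrying black sleepers and two steel rails whose tops are 14 mm above the underside; 28 to 56 g; the roadbed's sides are the place to grip. Starts lying flat on the bench, rails up. Origin: centre of the underside; z up.
- track4: a short straight model-railway track section, maybe absent: a grey moulded plastic roadbed 76 long (own x) x 38 wide (own y) x 9 high with straight sides, carrying black sleepers and two steel rails whose tops are 14 mm above the underside; 28 to 56 g; the roadbed's sides are the place to grip. Starts lying flat on the bench, rails up. Origin: centre of the underside; z up.
- track5: a short straight model-railway track section, maybe absent: a grey moulded plastic roadbed 76 long (own x) x 38 wide (own y) x 9 high with straight sides, carrying black sleepers and two steel rails whose tops are 14 mm above the underside; 28 to 56 g; the roadbed's sides are the place to grip. Starts lying flat on the bench, rails up. Origin: centre of the underside; z up.
- tray: loose plywood tray, 190 (own x) x 212 (own y), 0.28-0.46 kg; floor and walls 4 thick, walls 26 high. A 6 mm wall along y (top at 24) parts it into two compartments of 88 (x) x 204 (y). Above it along y: black handle bar 12 thick (x), 144 long, from 66 to 80 high, on posts at y = +-66. Origin: centre of the underside, z up.
- tray_handle (a point): centre of the tray's handle bar, 73 mm above the tray's underside; axes as the tray's.
- pad: the dispatch pad: fixed flat dark plate 234 (own x) x 256 (own y) x 6 thick with a black rubber face; on one side of the robot, the tray on the other. Origin: centre of the underside (top at 6).
- bank: fixed thumbwheel bank: grey housing 64 (own x) x 124 (own y) x 30; three black wheels on a shaft along y, 42 up; grey cheeks between them 65 high. Each wheel has one finger bar: aluminium, round, 12 across, 18 long (y), centre 46 from the shaft, on a 4 thick stem. White ticks on the cheeks mark digits 0-4, 0 nearest the robot (own -x). Origin: centre of the underside.
- wheel1 (a joint): angle of the left (bank y = +36) wheel as seen from the robot, 0 to 1.2 rad between stops; digit d is at 0.3 x d. At 0 (digit 0) the bar leans 0.6 rad from upright towards bank -x, at 0.6 (digit 2) it is upright, at 1.2 (digit 4) it leans 0.6 rad towards +x. No detents: it stays where it is left; about 1.3 N at the bar turns it.
- wheel1_bar (a point): centre of the left (bank y = +36) wheel's finger bar.
- wheel2 (a joint): angle of the middle (y = 0) wheel as seen from the robot, 0 to 1.2 rad between stops; digit d is at 0.3 x d. At 0 (digit 0) the bar leans 0.6 rad from upright towards bank -x, at 0.6 (digit 2) it is upright, at 1.2 (digit 4) it leans 0.6 rad towards +x. No detents: it stays where it is left; about 1.3 N at the bar turns it.
- wheel2_bar (a point): centre of the middle (y = 0) wheel's finger bar.
- wheel3 (a joint): angle of the right (y = -36) wheel as seen from the robot, 0 to 1.2 rad between stops; digit d is at 0.3 x d. At 0 (digit 0) the bar leans 0.6 rad from upright towards bank -x, at 0.6 (digit 2) it is upright, at 1.2 (digit 4) it leans 0.6 rad towards +x. No detents: it stays where it is left; about 1.3 N at the bar turns it.
- wheel3_bar (a point): centre of the right (y = -36) wheel's finger bar.
- rail_bin: blue open bin of loose rails, 100 (x) x 130 (y), 85 high at the back: leave alone. Origin: centre of the underside.
- sleeper_bin: yellow open bin of black sleepers, 100 (x) x 130 (y), 85 high at the back: leave alone. Origin: centre of the underside.
Not all that is in view belongs to the job. Leave any blue or purple look-alike of the track1 alone.

How it is judged:
On the way, in this order (a step that is already met when the one before it is completed fails the run):
1. every track section present lies in the tray while the tray still stands on the bench, off the pad (x of track1 in the frame of tray between -0.078 and 0.078 m and y of track1 in the frame of tray between -0.09 and 0.09 m and z of track1 in the frame of tray between -0.002 and 0.025 m and x of track2 in the frame of tray between -0.078 and 0.078 m and y of track2 in the frame of tray between -0.09 and 0.09 m and z of track2 in the frame of tray between -0.002 and 0.025 m and x of track3 in the frame of tray between -0.078 and 0.078 m and y of track3 in the frame of tray between -0.09 and 0.09 m and z of track3 in the frame of tray between -0.002 and 0.025 m and x of track4 in the frame of tray between -0.078 and 0.078 m and y of track4 in the frame of tray between -0.09 and 0.09 m and z of track4 in the frame of tray between -0.002 and 0.025 m and x of track5 in the frame of tray between -0.078 and 0.078 m and y of track5 in the frame of tray between -0.09 and 0.09 m and z of track5 in the frame of tray between -0.002 and 0.025 m and height (world z) of tray below 0.01 m and horizontal distance between tray and pad above 0.2 m), for 0.3 s.
2. the tray is lifted at least 25 mm clear, still away from the pad's middle, with all sections in it and the wheels at 3-1-2 (x of track1 in the frame of tray between -0.078 and 0.078 m and y of track1 in the frame of tray between -0.09 and 0.09 m and z of track1 in the frame of tray between -0.002 and 0.025 m and x of track2 in the frame of tray between -0.078 and 0.078 m and y of track2 in the frame of tray between -0.09 and 0.09 m and z of track2 in the frame of tray between -0.002 and 0.025 m and x of track3 in the frame of tray between -0.078 and 0.078 m and y of track3 in the frame of tray between -0.09 and 0.09 m and z of track3 in the frame of tray between -0.002 and 0.025 m and x of track4 in the frame of tray between -0.078 and 0.078 m and y of track4 in the frame of tray between -0.09 and 0.09 m and z of track4 in the frame of tray between -0.002 and 0.025 m and x of track5 in the frame of tray between -0.078 and 0.078 m and y of track5 in the frame of tray between -0.09 and 0.09 m and z of track5 in the frame of tray between -0.002 and 0.025 m and value of joint wheel1 between 0.8 and 1 rad and value of joint wheel2 between 0.2 and 0.4 rad and value of joint wheel3 between 0.5 and 0.7 rad and height (world z) of tray above 0.025 m and horizontal distance between tray and pad above 0.1 m), for 0.2 s.
At the end, for the whole second after the job is handed in: the tray rests flat and still on the pad, its centre within 25 mm of the pad's and square to it within 0.2 rad (either way round), every section present wholly inside the tray (centre within 78 mm in x and 90 mm in y of the tray's), the wheels at 3-1-2, each within 0.1 rad (x of track1 in the frame of tray between -0.078 and 0.078 m and y of track1 in the frame of tray between -0.09 and 0.09 m and z of track1 in the frame of tray between -0.002 and 0.025 m and x of track2 in the frame of tray between -0.078 and 0.078 m and y of track2 in the frame of tray between -0.09 and 0.09 m and z of track2 in the frame of tray between -0.002 and 0.025 m and x of track3 in the frame of tray between -0.078 and 0.078 m and y of track3 in the frame of tray between -0.09 and 0.09 m and z of track3 in the frame of tray between -0.002 and 0.025 m and x of track4 in the frame of tray between -0.078 and 0.078 m and y of track4 in the frame of tray between -0.09 and 0.09 m and z of track4 in the frame of tray between -0.002 and 0.025 m and x of track5 in the frame of tray between -0.078 and 0.078 m and y of track5 in the frame of tray between -0.09 and 0.09 m and z of track5 in the frame of tray between -0.002 and 0.025 m and value of joint wheel1 between 0.8 and 1 rad and value of joint wheel2 between 0.2 and 0.4 rad and value of joint wheel3 between 0.5 and 0.7 rad and horizontal distance between tray and pad below 0.025 m and angle between the x axis of tray and the x axis of pad, either way round below 0.2 rad and height (world z) of tray between 0.003 and 0.011 m and angle between tray's own z axis and vertical below 0.05 rad and linear speed of tray below 0.02 m/s); the robot touches nothing.
It fails at once if the tray is tipped by more than 0.2 rad (about 11 degrees) (angle between tray's own z axis and vertical above 0.2 rad).
It fails at once if a bin is pushed more than 30 mm (distance of any of rail_bin, sleeper_bin from where it was at the start of the episode above 0.03 m).
It fails at once if a track section is gripped or pressed too hard: over 25 N a finger (50 N from both fingers together) (contact force between the fingers and track1 above 50 N or contact force between the fingers and track2 above 50 N or contact force between the fingers and track3 above 50 N or contact force between the fingers and track4 above 50 N or contact force between the fingers and track5 above 50 N).
Of track1, track2, track3, track4, track5 only 3 to 5 are there at a start; the rules pass over those that are not, and their reading is None.
At some moment in a run one of track1, track2, track3, track4, track5 may be knocked a few centimetres aside while the robot is not near it.
It also fails if it takes over 210 s, if anything falls off the work surface, if the arm or the gripper's body presses on something with over 40 N, if the wrist force passes 120 N, or if a joint passes its speed limit or range.

ROBOT

A 7-joint arm with a two-finger parallel gripper is mounted at the origin on the work surface. World frame = base frame: x ahead of the robot, y to its left, z up, the work surface at z = 0. Lengths are in m, angles in rad, forces in N, time in s.
With the tool pointing down it reaches from about 0.425 to 0.95 m from the base axis. Payload 4.7 kg.
Tool frame: the origin (TCP) lies on the centre line of the jaws, within the pads' length; the fingertips stand 25 mm ahead of it and the grasp point (between the pads) lies 6 mm ahead of it; z points along the fingers, y is the line along which they close (so a half turn about z gives the same grasp; the last joint's range is limited). The gripper opens to 87 mm and grips with 3 to 60 N. Pads are 19 mm wide; open, the fingers measure 117 mm over their backs; the gripper's body (75 mm by 190 mm) begins 51 mm behind the grasp point.
Start: joints at [1.233, 0.469, -0.049, 1.532, 0.024, 1.141, -0.082], TCP at [0.205, -0.643, 0.223] pointing down, gripper open.
Joint ranges: [-2.59, 2.59], [-0.33, 1.99], [-1.39, 1.29], [0.1, 2.45], [-1.04, 4.18], [0.21, 1.99], [-2.66, 2.66]. Speed limits (rad/s): [2.57, 2.57, 3.14, 3.14, 3.14, 3.14, 3.14].

INTERFACE

Orientations are given as a unit quaternion [x, y, z, w].
In Python, from workcell import arm gives the robot as it stands. The module is installed in compiled form; this text tells all that it offers.
- The arm moves only by the tool carry_out, never from a script. Its argument "deltas" is a list of rows, each a list of 4 numbers: the shift along the world's x, y, z in mm, then the turn about the world's z in degrees. In form: [[x, y, z, roll], ...]. A call has 1 to 12 rows; each row shifts and turns the commanded pose from where the row before left it; what a row does not reach is not made up. A row lasts 1/12 s, in which the tool goes at most 41.7 mm and 7.16 degrees, less where a joint would pass 70% of its speed; a pose out of reach is approached as far as the arm can. A call is refused whole if a number of a shift passes 41.7 or a number of a turn 7.16, either way. A call with a gripper value outside its range is refused whole. "jaw" is the finger opening in mm, from 0 to 87, set as the call begins (left out, the last holds). The fingers move at their own pace and stop on an object; "grip_force" is the grip in N (left out, the last holds). Time passes only in rows, so rows that do not move let the fingers close. It gives the time, the measured TCP pose, the force, the opening and the grip force at its end, in the units of the state.
- arm.state(): the state, without advancing time (a new reading comes with each control period).
- arm.get_image(name): name is "scene" or "top"; returns a dict with "frame" (400x640x3 uint8, red, green, blue), "mtx" (3x3 intrinsics, pixels), "k1" (the pictures are not rectified: a ray, as slopes to the right and down, at radius r is drawn at 1 + k1 r^2 times it, then the intrinsics apply), "extrinsics" (4x4, takes a point from camera to world coordinates). Camera axes: x right, y up, looking along -z (the intrinsics and any distortion apply to the point x, -y, -z); pixel columns grow to the right and rows downward; lengths in m; the calibration is good to about 2 mm. A picture is of the moment at which its call begins. There is no depth.
- arm.sign_off(): hands the job in; it is judged then, once.
The state is a dict: "t": time; "joint_positions": joint angles; "joint_vel": joint speeds; "effort": joint torques, N m; "tcp_pos": TCP position; "tool_rot": TCP orientation; "wrist_force": force on the tool from outside, world axes, zero at the start; "wrist_torque": the same for the moment, N m; "width": opening from 0.0 (shut) to 1.0 (fully open); "finger_force": force on a finger pad.
Only numpy, scipy, OpenCV 4.12 (cv2) and the standard library are available. Lean on these libraries where they do the work, as an engineer would, in place of code of your own. Each camera call takes 0.05 s, during which the arm holds its last target. There are 200 camera calls.

## Working session

There is one attempt and no reset: what is moved stays moved. The work goes in short steps, Python scripts to look and compute and a tool call to move; the robot and the scene stay as the last step left them, time stands still between calls to the robot, and variables do not carry over. Pictures are saved under pics/ and viewed, at most 14 in all, crops included, and the job is handed in when it is done.

Besides the shell and the picture viewer there is one more tool, called after "Request:" as a command line: name --pt "numbers of a row" for each row, then --argument value for the rest. carry_out: Moves the arm, as the interface text tells. Its arguments: {"type":"object","properties":{"deltas":{"type":"array","items":{"type":"array","items":{"type":"number"}}},"jaw":{"type":"number"},"grip_force":{"type":"number"}},"required":["deltas"]}

```bash
mkdir -p pics; cat > h.py <<'E'
import numpy as np, cv2
from workcell import arm
def shot(name,fn=None):
    d=arm.get_image(name)
    if fn: cv2.imwrite('pics/'+fn,cv2.cvtColor(d['frame'],cv2.COLOR_RGB2BGR)); np.savez('pics/'+fn+'.npz',**{k:d[k] for k in('frame','mtx','k1','extrinsics')})
    return d
def load(fn): return dict(np.load('pics/'+fn+'.npz'))
def p2w(d,uv,z):
    uv=np.array(uv,float).reshape(-1,1,2); k=np.array([float(d['k1']),0,0,0])
    n=cv2.undistortPoints(uv,d['mtx'],k)[:,0]
    E=d['extrinsics']; r=np.c_[n[:,0],-n[:,1],-np.ones(len(n))]@E[:3,:3].T
    s=(z-E[2,3])/r[:,2]; return E[:3,3]+r*s[:,None]
def w2p(d,P):
    E=d['extrinsics']; c=(np.array(P,float).reshape(-1,3)-E[:3,3])@E[:3,:3]
    q=c*[1,-1,-1]
    return cv2.projectPoints(q,np.zeros(3),np.zeros(3),d['mtx'],np.array([float(d['k1']),0,0,0]))[0][:,0]
E
python3 - <<'E'
from h import *
for n in('top','scene'):
    d=shot(n,n+'0.png'); print(n,d['mtx'],d['k1'],d['extrinsics'].round(3))
s=arm.state();print(s)
E
```

```text
top [[416.10760261   0.         323.60328994]
 [  0.         416.10760261 204.86450358]
 [  0.           0.           1.        ]] -0.09507670887968539 [[-0.018  0.984 -0.177  0.374]
 [-1.    -0.018  0.005 -0.007]
 [ 0.002  0.177  0.984  0.917]
 [ 0.     0.     0.     1.   ]]
scene [[497.97812948   0.         323.63350339]
 [  0.         497.97812948 200.07176554]
 [  0.           0.           1.        ]] -0.15687804026289667 [[ 0.804 -0.366  0.469  1.059]
 [ 0.595  0.498 -0.631 -0.678]
 [-0.003  0.786  0.618  0.75 ]
 [ 0.     0.     0.     1.   ]]
{'t': 0.1, 'joint_positions': array([ 1.23311476,  0.46937293, -0.04859831,  1.53353141,  0.02409063,
        1.14100904, -0.08225342]), 'joint_vel': array([-0.00119543, -0.002145  , -0.00225551, -0.00205883,  0.00125431,
        0.00154968,  0.00053476]), 'effort': array([ 3.30379507e-04, -5.09172428e+01, -8.15511332e-02, -2.36831117e+01,
       -6.15658471e-02,  3.44588212e-02,  5.67915038e-05]), 'tcp_pos': array([ 0.20499093, -0.64257351,  0.22221443]), 'tool_rot': array([ 9.88099356e-01,  1.53814531e-01, -1.57707978e-04, -8.53367307e-04]), 'wrist_force': array([-0.42935279, -0.11322189, -0.79641793]), 'wrist_torque': array([0.05867382, 0.03983584, 0.02282641]), 'finger_force': 0.0, 'width': 1.0000335620281473}
```

View pics/top0.png

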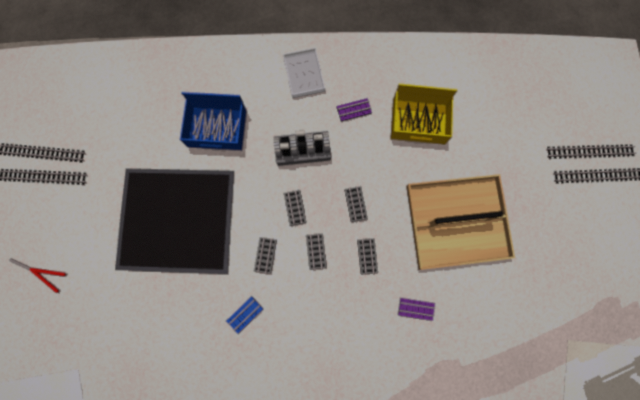

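View pics/scene0.png

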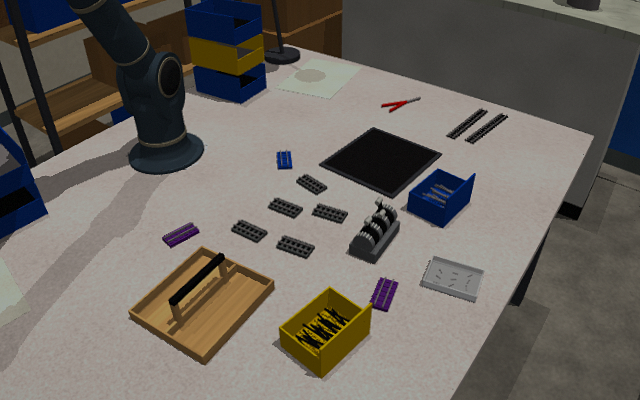

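The five grey sections are at top-view pixels (295,208), (356,204), (265,255), (316,252) and (367,256). The look-alikes I'm rejecting are blue (244,315), purple (416,309), purple (353,109), and the long tracks at the left and right edges. The tray is at (460,223), the pad at (176,221) and the bank at (302,148).

```bash
cat >> h.py <<'E'
def tracks(d,x0=245,x1=400,y0=180,y1=285):
    f=d['frame'].astype(int); m=(f.max(2)<135).astype(np.uint8)*255
    w=np.zeros_like(m); w[y0:y1,x0:x1]=m[y0:y1,x0:x1]
    w=cv2.morphologyEx(w,cv2.MORPH_CLOSE,np.ones((5,5)))
    out=[]
    for c in cv2.findContours(w,cv2.RETR_EXTERNAL,cv2.CHAIN_APPROX_NONE)[0]:
        if cv2.contourArea(c)<250: continue
        P=p2w(d,c[:,0],.009)[:,:2]*1000
        r=cv2.minAreaRect(P.astype(np.float32)); b=cv2.boxPoints(r)
        e=[b[1]-b[0],b[2]-b[1]]; L=max(e,key=np.linalg.norm); a=np.degrees(np.arctan2(L[1],L[0])); a=(a+90)%180-90
        out.append((np.round(r[0],1),np.round(sorted(r[1]),1),round(float(a),1)))
    return out
E
python3 - <<'E'
from h import *
d=load('top0.png')
for t in tracks(d): print(t)
f=cv2.imread('pics/top0.png')
a=cv2.resize(f[165:285,395:525],None,fx=4,fy=4,interpolation=3)[:,:]
b=cv2.resize(f[125:172,262:342],None,fx=3.5,fy=3.5,interpolation=3)
s=cv2.imread('pics/scene0.png'); c=cv2.resize(s[190:265,340:410],None,fx=4,fy=4,interpolation=3)
o=np.zeros((480,800,3),np.uint8); o[:,:520]=a; o[:164,520:800]=b[:164,:280]; o[170:470,520:800]=c
cv2.imwrite('pics/c1.png',o)
# pad
m=(d['frame'].max(2)<75).astype(np.uint8); m[:,:100]=0;m[:,250:]=0;m[:155]=0;m[285:]=0
c=max(cv2.findContours(m,0,1)[0],key=cv2.contourArea)
r=cv2.minAreaRect((p2w(d,c[:,0],.006)[:,:2]*1000).astype(np.float32)); print('pad',r)
E
```

```text
(array([ 422.6, -103.8]), array([39.4, 77.2]), 4.0)
(array([427.6, 117.9]), array([39.9, 77.7]), -9.2)
(array([434.6,   7.8]), array([39.3, 77.9]), 5.8)
(array([532.3,  53.1]), array([39.4, 77.8]), 10.4)
(array([537.5, -82.3]), array([39.3, 79.1]), 9.5)
pad ((510.8619689941406, 323.315185546875), (251.74008178710938, 228.68028259277344), 87.64336395263672)
```

View pics/c1.png

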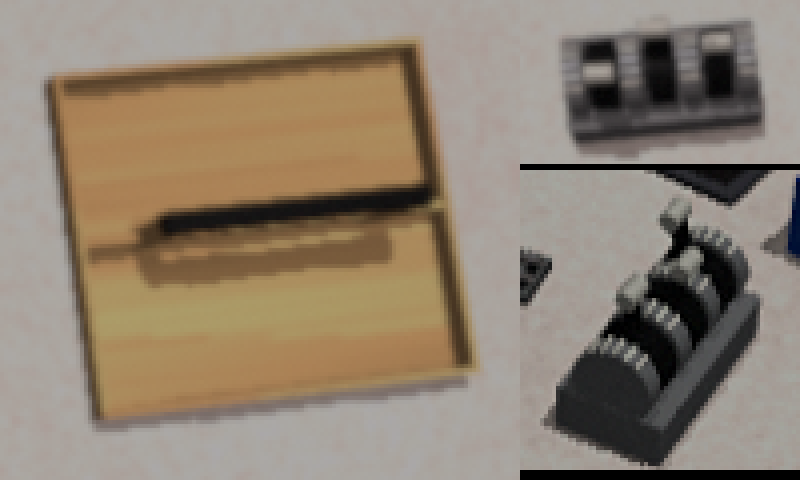

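The crops show all three finger bars and the tray outline. The tray's top corners are near (408,183), (500,175), (514,258) and (419,270). The bank's base corners in the scene view are near (349,254), (374,264) and (400,237).

```bash
cat >> h.py <<'E'
from scipy.optimize import least_squares
def fitrect(d,px,z,sx,sy,x0):
    px=np.array(px,float)
    loc=np.array([[sx,sy],[sx,-sy],[-sx,-sy],[-sx,sy]])/2
    def q(p):
        c,s=np.cos(p[2]),np.sin(p[2]); w=loc@np.array([[c,s],[-s,c]])+p[:2]
        return (w2p(d,np.c_[w,np.full(4,z)])-px)
    r=least_squares(lambda p:q(p).ravel(),x0); return r.x,q(r.x)
E
python3 - <<'E'
from h import *
d=load('top0.png'); s=load('scene0.png')
p,r=fitrect(d,[(407.8,184),(499.8,175.2),(514.3,258),(419.3,270)],.026,.190,.212,[.5,-.3,0]); print('tray',p.round(4),np.degrees(p[2]),r.round(1))
print((p2w(s,[(348.75,253.75),(374.5,263.75),(400,237)],0)*1000).round())
print((p2w(d,[(262+57/3.5,125+145/3.5),(262+245/3.5,125+118/3.5)],0)*1000).round())
# bank: overlay for yaw; bars
def sc(x,y): return ((x-520)/4+340,(y-170)/4+190)
def tc(x,y): return ((x-520)/3.5+262,y/3.5+125)
obs=[(d,0,tc(600,70)),(d,2,tc(718,38)),(s,0,sc(676,215)),(s,1,sc(685,265)),(s,2,sc(631,291))]
corn=[(s,(-32,-62,0),sc(555,425)),(s,(32,-62,0),sc(658,465)),(d,(-32,62,0),tc(576,145)),(d,(-32,-62,0),tc(765,120)),(s,(32,62,30),sc(760,297)),(s,(32,-62,30),sc(657,415))]
def T(p,P):
    c,q=np.cos(p[2]),np.sin(p[2]);P=np.array(P)/1000.
    return np.array([c*P[0]-q*P[1]+p[0],q*P[0]+c*P[1]+p[1],P[2]])
def res(p):
    o=[]
    for D,P,uv in corn:o+=list(w2p(D,T(p,P))[0]-uv)
    for D,i,uv in obs:
        a=p[3+i]-.6; o+=list(w2p(D,T(p,(46*np.sin(a),36-36*i,42+46*np.cos(a))))[0]-uv)
    return np.array(o)
r=least_squares(res,[.66,.04,0.1,.6,.6,.6],loss='soft_l1');print('bank',r.x.round(3),(r.x[3:]/.3).round(2)); print(res(r.x).reshape(-1,2).round(1))
for i in range(3):
    a=r.x[3+i]-.6; print(i+1,(T(r.x,(46*np.sin(a),36-36*i,42+46*np.cos(a)))*1000).round())
E
```

```text
tray [ 0.4932 -0.3105  0.0848] 4.859622238010405 [[-0.3 -0.4]
 [-0.1 -0.7]
 [ 0.2  0.9]
 [ 0.2  0.1]]
[[644. -30.   0.]
 [705. -23.   0.]
 [706.  82.   0.]]
[[630.  91.   0.]
 [646. -32.   0.]]
bank [0.668 0.033 0.097 0.331 0.847 0.557] [1.1  2.82 1.86]
[[-1.   0.1]
 [-0.   1. ]
 [-0.2 -0.1]
 [-0.3  1. ]
 [ 0.1 -0.9]
 [ 1.1  3.3]
 [-0.  -0.2]
 [-0.   0.3]
 [-0.2 -0.4]
 [ 0.1 -0.2]
 [ 0.2  0.3]]
1 [653.  68.  86.]
2 [679.  34.  87.]
3 [670.  -3.  88.]
```

Request:
carry_out --pt "13.6 33.7 0 -0.85" --pt "13.6 33.7 0 -0.85" --pt "13.6 33.7 0 -0.85" --pt "13.6 33.7 0 -0.85" --pt "13.6 33.7 0 -0.85" --pt "13.6 33.7 0 -0.85" --pt "13.6 33.7 0 -0.85" --pt "13.6 33.7 0 -0.85" --pt "13.6 33.7 0 -0.85" --pt "13.6 33.7 0 -0.85" --pt "13.6 33.7 0 -0.85" --pt "13.6 33.7 0 -0.85" --jaw 62 --grip_force 12

```text
t: 1.1
tcp_pos: [0.3684, -0.2368, 0.223]
tool_rot: [0.998, 0.065, -0.0, 0.0]
wrist_force: [1.5, 0.4, -0.4]
width: 0.711
finger_force: 0.0
```

Request:
carry_out --pt "13.6 33.7 0 -0.85" --pt "13.6 33.7 0 -0.85" --pt "13.6 33.7 0 -0.85" --pt "13.6 33.7 0 -0.85" --pt "0 0 -30 0" --pt "0 0 -30 0" --pt "0 0 -30 0" --pt "0 0 -30 0" --pt "0 0 0 0" --pt "0 0 0 0"

```text
t: 1.93
tcp_pos: [0.4217, -0.1035, 0.1024]
tool_rot: [0.999, 0.036, -0.002, -0.001]
wrist_force: [1.6, -0.3, -0.0]
width: 0.707
finger_force: 0.0
```

```bash
cat >> h.py <<'E'
def st():
    s=arm.state();q=s['tool_rot']; print('t',round(s['t'],2),'tcp',(s['tcp_pos']*1000).round(1),'th',round(float(np.degrees(2*np.arctan2(q[1],q[0]))),1),'w',round(s['width']*87,1),'ff',round(s['finger_force'],1),'F',s['wrist_force'].round(1),'j',s['joint_positions'].round(2))
E
python3 - <<'E'
from h import *
st(); d=shot('scene','s1.png'); d=shot('top','t1.png')
for t in tracks(d): print(t)
E
```

```text
t 1.93 tcp [ 421.7 -103.5  102.4] th 4.1 w 61.5 ff 0.0 F [ 1.6 -0.3 -0. ] j [ 0.49  0.27 -0.39  2.18  0.16  0.72 -1.51]
(array([428.3, 117.6]), array([39. , 75.4]), -10.0)
(array([532.2,  52.5]), array([37.5, 76.5]), 10.3)
(array([470. , -73.6]), array([204.2, 215.1]), -2.7)
```

View pics/t1.png

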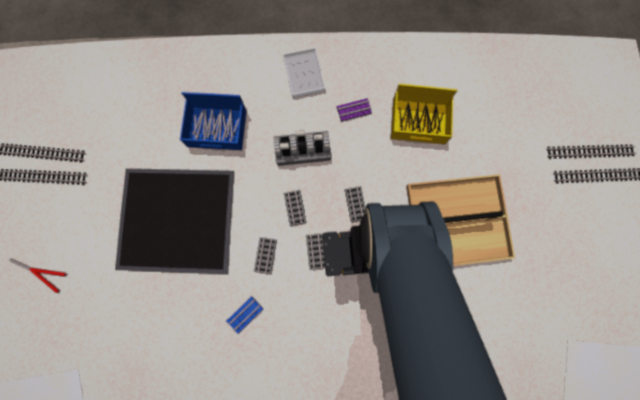

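The gripper is over section 1 at about (367,256), and the other four are unmoved. I'll descend and grip.

Request:
carry_out --pt "0 0 -30 0" --pt "0 0 -30 0" --pt "0 0 -14 0" --pt "0 0 0 0" --pt "0 0 0 0"

```text
t: 2.45
tcp_pos: [0.4239, -0.1041, 0.0304]
tool_rot: [0.999, 0.036, 0.001, 0.0]
wrist_force: [0.6, -0.1, -0.3]
width: 0.714
finger_force: 0.0
```

Request:
carry_out --pt "0 0 0 0" --pt "0 0 0 0" --pt "0 0 0 0" --pt "0 0 0 0" --pt "0 0 0 0" --pt "0 0 0 0" --pt "0 0 20 0" --pt "0 0 40 0" --pt "0 0 40 0" --pt "0 0 0 0" --jaw 30 --grip_force 12

```text
t: 3.28
tcp_pos: [0.4276, -0.1044, 0.1354]
tool_rot: [0.999, 0.036, 0.006, 0.002]
wrist_force: [1.1, 0.1, -0.4]
width: 0.343
finger_force: 0.0
```

```bash
python3 - <<'E'
from h import *
st()
E
```

```text
t 3.28 tcp [ 427.6 -104.4  135.4] th 4.1 w 29.8 ff 0.0 F [ 1.1  0.1 -0.4] j [ 0.51  0.22 -0.42  2.15  0.13  0.78 -1.49]
```

Request:
carry_out --pt "0 -40 20 0" --pt "0 -40 20 0" --pt "0 -40 0 0" --pt "0 -40 0 0" --pt "0 0 0 0" --jaw 62

```text
t: 3.7
tcp_pos: [0.4217, -0.2673, 0.1669]
tool_rot: [1.0, 0.03, 0.001, 0.002]
wrist_force: [0.9, -1.1, 0.8]
width: 0.635
finger_force: 0.0
```

```bash
python3 - <<'E'
from h import *
st()
d=shot('scene','s2.png'); d=shot('top','t2.png')
for t in tracks(d): print(t)
a=cv2.imread('pics/t2.png')[160:310,230:430];b=cv2.imread('pics/s2.png')[150:300,200:400]
cv2.imwrite('pics/c2.png',np.vstack([cv2.resize(x,None,fx=2,fy=2) for x in(a,b)])[:600])
E
```

```text
t 3.7 tcp [ 421.7 -267.3  166.9] th 3.4 w 55.2 ff 0.0 F [ 0.9 -1.1  0.8] j [ 0.74  0.26 -0.31  1.99  0.11  0.9  -1.14]
(array([ 422.6, -103.8]), array([38.7, 75.6]), 4.3)
(array([428.3, 117.6]), array([39. , 75.4]), -10.0)
(array([435.,   7.]), array([37.5, 76.8]), 5.2)
(array([532.2,  52.5]), array([37.5, 77.4]), 10.3)
(array([537.6, -82. ]), array([38.2, 77.7]), 9.1)
```

View pics/c2.png

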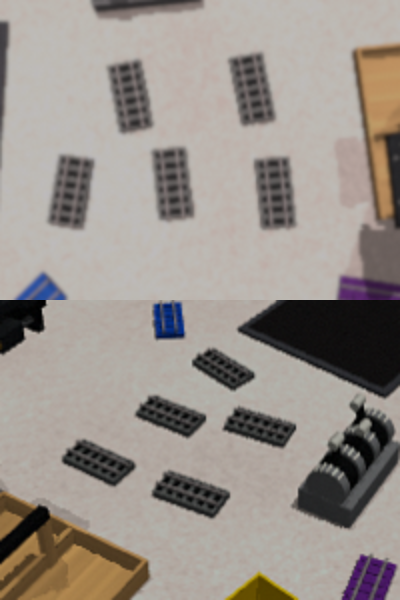

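All five sections are still at their original positions and the jaws closed on nothing. I'll retry lower, with a longer close, and check before lifting.

Request:
carry_out --pt "0 41 0 0.7" --pt "0 41 0 0" --pt "0 41 -40 0" --pt "0 40 -40 0" --pt "0 0 -40 0" --pt "0 0 -19 0" --pt "0 0 0 0" --pt "0 0 0 0" --pt "0 0 0 0"

```text
t: 4.55
tcp_pos: [0.4238, -0.1167, 0.05]
tool_rot: [0.999, 0.042, 0.001, 0.0]
wrist_force: [0.0, -0.5, -0.1]
width: 0.712
finger_force: 0.0
```

```bash
python3 - <<'E'
from h import *
st()
E
```

```text
t 4.55 tcp [ 423.8 -116.7   50. ] th 4.8 w 61.9 ff 0.0 F [ 0.  -0.5 -0.1] j [ 0.48  0.37 -0.36  2.22  0.24  0.59 -1.54]
```

Request:
carry_out --pt "-1 13 0 -0.7" --pt "0 0 -12 0" --pt "0 0 -11 0" --pt "0 0 0 0" --pt "0 0 0 0" --pt "0 0 0 0"

```text
t: 5.05
tcp_pos: [0.4228, -0.1045, 0.0271]
tool_rot: [0.999, 0.035, 0.001, 0.0]
wrist_force: [-0.8, -0.5, -0.1]
width: 0.716
finger_force: 0.0
```

Request:
carry_out --pt "0 0 0 0" --pt "0 0 0 0" --pt "0 0 0 0" --pt "0 0 0 0" --pt "0 0 0 0" --pt "0 0 0 0" --pt "0 0 0 0" --pt "0 0 0 0" --pt "0 0 0 0" --pt "0 0 0 0" --jaw 20 --grip_force 15

```text
t: 5.88
tcp_pos: [0.4218, -0.1041, 0.0258]
tool_rot: [0.999, 0.036, -0.0, 0.0]
wrist_force: [-0.3, 0.1, -0.0]
width: 0.231
finger_force: 0.0
```

```bash
python3 - <<'E'
from h import *
st()
E
```

```text
t 5.88 tcp [ 421.8 -104.1   25.8] th 4.1 w 20.1 ff 0.0 F [-0.3  0.1 -0. ] j [ 0.43  0.41 -0.34  2.24  0.27  0.53 -1.62]
```

```bash
python3 - <<'E'
from h import *
d=shot('scene','s3.png'); 
q=arm.state()
R=__import__('scipy.spatial.transform',fromlist=['Rotation']).Rotation.from_quat(q['tool_rot']).as_matrix(); print(R.round(2))
print(w2p(d,[q['tcp_pos'],q['tcp_pos']+.025*R[:,2]]))
cv2.imwrite('pics/c3.png',cv2.resize(cv2.imread('pics/s3.png')[150:300,150:350],None,fx=3,fy=3))
E
```

```text
[[ 1.    0.07 -0.  ]
 [ 0.07 -1.   -0.  ]
 [-0.    0.   -1.  ]]
[[248.12664158 222.70580174]
 [249.21244285 231.06646455]]
```

View pics/c3.png

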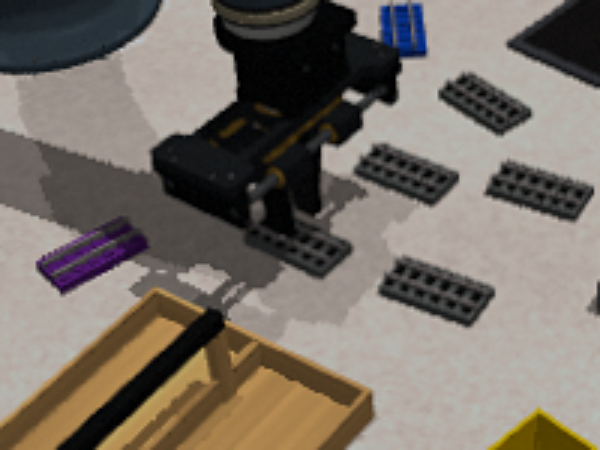

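In the scene crop the closed fingertips sit above the section's rails: the tips are at about (298,222) in the crop, roughly 15–20 mm above the bench. So the fingers reach less far than the TCP suggests. I'll open and go lower in guarded steps.

Request:
carry_out --pt "0 0 0 0" --pt "0 0 0 0" --pt "0 0 0 0" --pt "0 0 0 0" --pt "0 0 0 0" --pt "0 0 0 0" --pt "0 0 0 0" --pt "0 0 0 0" --pt "0 0 0 0" --pt "0 0 -3 0" --pt "0 0 -3 0" --pt "0 0 0 0" --jaw 62

```text
t: 6.93
tcp_pos: [0.4213, -0.1041, 0.0193]
tool_rot: [0.999, 0.036, -0.001, -0.0]
wrist_force: [-0.6, -0.2, -0.7]
width: 0.713
finger_force: 0.0
```

Request:
carry_out --pt "0 0 -2 0" --pt "0 0 -2 0" --pt "0 0 0 0"

```text
t: 7.18
tcp_pos: [0.4215, -0.1041, 0.0155]
tool_rot: [0.999, 0.036, -0.0, -0.0]
wrist_force: [0.7, -0.8, -0.2]
width: 0.715
finger_force: 0.0
```

Request:
carry_out --pt "0 0 -2 0" --pt "0 0 -2 0" --pt "0 0 0 0"

```text
t: 7.43
tcp_pos: [0.4216, -0.1041, 0.0115]
tool_rot: [0.999, 0.036, -0.0, -0.0]
wrist_force: [-0.3, -1.1, -0.8]
width: 0.712
finger_force: 0.0
```

Request:
carry_out --pt "0 0 -1 0" --pt "0 0 -1 0" --pt "0 0 0 0"

```text
t: 7.68
tcp_pos: [0.4217, -0.1041, 0.0097]
tool_rot: [0.999, 0.036, -0.0, 0.0]
wrist_force: [-0.2, 0.3, 0.1]
width: 0.711
finger_force: 0.0
```

```bash
python3 - <<'E'
from h import *
st();d=shot('scene','s4.png');a=d['frame'];s=arm.state()
print(w2p(d,[s['tcp_pos']+[0,o,dz] for o in(-.031,.031) for dz in (-.025,-.01,0)]).round())
cv2.imwrite('pics/c4.png',cv2.resize(cv2.imread('pics/s4.png')[170:260,190:310],None,fx=6,fy=6,interpolation=3))
E
```

```text
t 7.68 tcp [ 421.7 -104.1    9.7] th 4.1 w 61.9 ff 0.0 F [-0.2  0.3  0.1] j [ 0.41  0.44 -0.32  2.25  0.29  0.49 -1.64]
[[240. 244.]
 [240. 239.]
 [239. 236.]
 [259. 229.]
 [258. 224.]
 [258. 221.]]
```

View pics/c4.png

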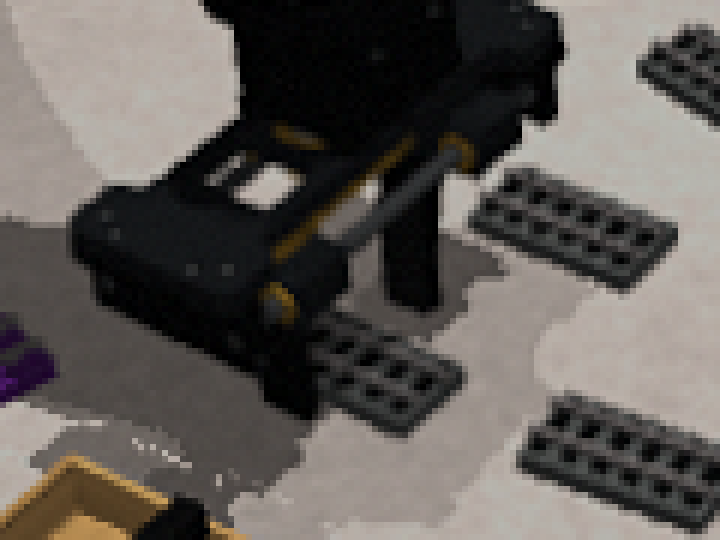

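The open fingers straddle the section, with tips at about (239,240) and (259,222) px. That puts them roughly 5 mm above the bench, so I'll go down 2 mm and close.

Request:
carry_out --pt "0 0 -1 0" --pt "0 0 -1 0" --pt "0 0 0 0"

```text
t: 7.98
tcp_pos: [0.4217, -0.1041, 0.0077]
tool_rot: [0.999, 0.036, -0.0, -0.0]
wrist_force: [-0.7, 0.3, 0.2]
width: 0.718
finger_force: 0.0
```

Request:
carry_out --pt "0 0 0 0" --pt "0 0 0 0" --pt "0 0 0 0" --pt "0 0 0 0" --pt "0 0 0 0" --pt "0 0 0 0" --pt "0 0 0 0" --pt "0 0 0 0" --jaw 20 --grip_force 12

```text
t: 8.65
tcp_pos: [0.4218, -0.1042, 0.0079]
tool_rot: [0.999, 0.036, 0.0, 0.0]
wrist_force: [-0.2, -0.7, 1.0]
width: 0.429
finger_force: 12.0
```

Request:
carry_out --pt "0 0 15 0" --pt "0 0 30 0" --pt "0 0 35 0" --pt "0 0 35 0" --pt "4 -33 0 0.2" --pt "4 -33 0 0.2" --pt "4 -33 0 0.2" --pt "4 -33 0 0.2" --pt "3 -33.6 0 0" --pt "0 0 0 0" --pt "0 0 0 0"

```text
t: 9.57
tcp_pos: [0.4402, -0.2716, 0.1224]
tool_rot: [0.999, 0.041, -0.0, -0.0]
wrist_force: [0.2, 1.5, -0.4]
width: 0.43
finger_force: 12.0
```

```bash
python3 - <<'E'
from h import *
st();d=shot('scene','s5.png');
cv2.imwrite('pics/c5.png',cv2.resize(cv2.imread('pics/s5.png')[130:380,100:320],None,fx=2.4,fy=2.4,interpolation=3))
E
```

```text
t 9.57 tcp [ 440.2 -271.6  122.4] th 4.6 w 37.4 ff 12.0 F [ 0.2  1.5 -0.4] j [ 0.74  0.35 -0.33  1.99  0.15  0.82 -1.17]
```

View pics/c5.png

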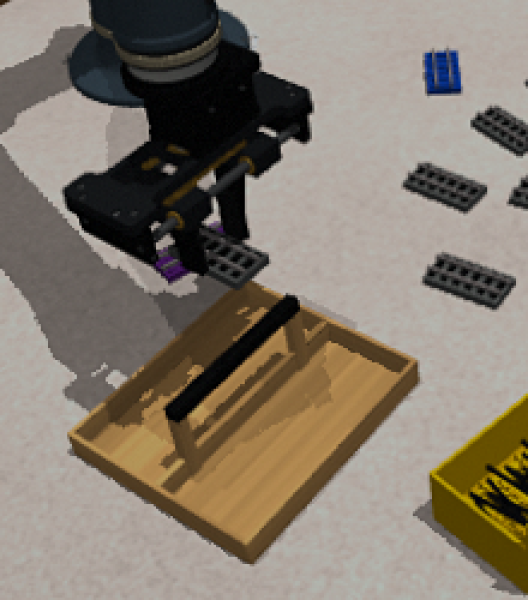

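```bash
python3 - <<'E'
from h import *
d=load('s5.png')
for z in(.115,.124): print(p2w(d,[(211.7,238.3),(200,248.7)],z).round(4))
E
```

```text
[[ 0.4755 -0.2495  0.115 ]
 [ 0.4788 -0.2827  0.115 ]]
[[ 0.4838 -0.2556  0.124 ]
 [ 0.487  -0.2883  0.124 ]]
```

Request:
carry_out --pt "-1 0 -30 0" --pt "-1 1 -30 0" --pt "0 0 -25 0" --pt "0 0 -12 0" --pt "0 0 -6 0" --pt "0 0 -3 0" --pt "0 0 0 0" --pt "0 0 0 0"

```text
t: 10.28
tcp_pos: [0.4396, -0.2685, 0.0177]
tool_rot: [0.999, 0.043, 0.001, 0.0]
wrist_force: [0.6, -0.3, -0.1]
width: 0.429
finger_force: 12.0
```

Request:
carry_out --pt "0 0 -2 0" --pt "0 0 -1 0" --pt "0 0 0 0"

```text
t: 10.53
tcp_pos: [0.439, -0.2689, 0.0143]
tool_rot: [0.999, 0.043, 0.0, 0.0]
wrist_force: [0.2, 0.3, -0.7]
width: 0.434
finger_force: 12.0
```

Request:
carry_out --pt "0 0 0 0" --pt "0 0 0 0" --pt "0 0 0 0" --pt "0 0 0 0" --pt "0 0 20 0" --pt "0 0 40 0" --pt "0 0 40 0" --pt "0 10 40 0" --pt "0 40 0 0" --pt "0 0 0 0" --jaw 47

```text
t: 11.37
tcp_pos: [0.4407, -0.213, 0.1566]
tool_rot: [0.999, 0.046, 0.002, -0.0]
wrist_force: [-0.1, 0.9, -0.8]
width: 0.539
finger_force: 0.0
```

```bash
python3 - <<'E'
from h import *
st();d=shot('top','t6.png')
for t in tracks(d): print(t)
d=shot('scene','s6.png');
cv2.imwrite('pics/c6.png',cv2.resize(cv2.imread('pics/s6.png')[130:380,100:320],None,fx=2.4,fy=2.4,interpolation=3))
E
```

```text
t 11.37 tcp [ 440.7 -213.   156.6] th 5.3 w 46.9 ff 0.0 F [-0.1  0.9 -0.8] j [ 0.69  0.27 -0.38  2.02  0.13  0.87 -1.24]
(array([428.3, 117.8]), array([38. , 75.1]), -9.6)
(array([435.3,   7.4]), array([37.1, 75.5]), 6.1)
(array([ 434.5, -162.9]), array([ 22.2, 146.7]), -2.7)
(array([532.2,  52.4]), array([37.2, 76.5]), 10.4)
(array([537.7, -81.7]), array([37.8, 77.3]), 9.1)
```

View pics/c6.png

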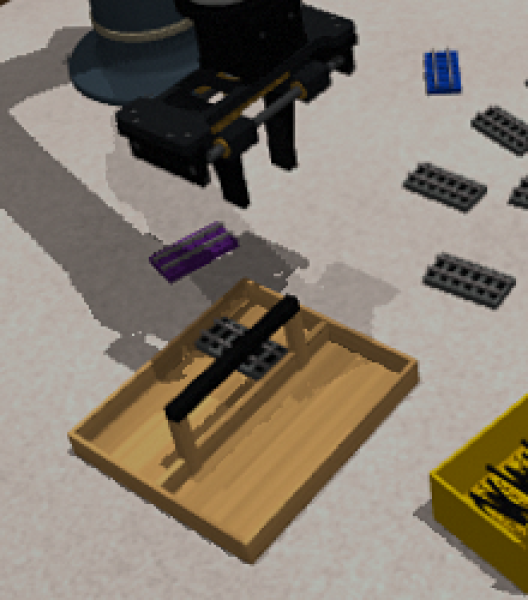

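Section 1 lies in the near compartment. Next is section 2 at (538,-82).

Request:
carry_out --pt "20 26.4 0 0.8" --pt "20 26.4 0 0.8" --pt "20 26.4 0 0.8" --pt "20 26.4 0 0.8" --pt "20 26.4 0 0.6" --pt "0 0 -35 0" --pt "0 0 -35 0" --pt "0 0 -35 0" --pt "0 0 -25 0" --pt "0 0 0 0" --pt "0 0 0 0" --jaw 62

```text
t: 12.38
tcp_pos: [0.5376, -0.0873, 0.0223]
tool_rot: [0.997, 0.075, -0.002, -0.0]
wrist_force: [-0.9, -0.2, 0.9]
width: 0.713
finger_force: 0.0
```

```bash
python3 - <<'E'
from h import *
st()
E
```

```text
t 12.38 tcp [537.6 -87.3  22.3] th 8.7 w 62.0 ff 0.0 F [-0.9 -0.2  0.9] j [ 0.36  0.55 -0.36  1.99  0.31  0.66 -1.62]
```

Request:
carry_out --pt "3 5.5 0 0.4" --pt "0 0 -8 0" --pt "0 0 -6 0" --pt "0 0 0 0" --pt "0 0 0 0"

```text
t: 12.8
tcp_pos: [0.5418, -0.0814, 0.0101]
tool_rot: [0.997, 0.079, 0.0, 0.0]
wrist_force: [0.3, -0.1, -0.6]
width: 0.709
finger_force: 0.0
```

Request:
carry_out --pt "0 0 0 0" --pt "0 0 0 0" --pt "0 0 0 0" --pt "0 0 0 0" --pt "0 0 0 0" --pt "0 0 0 0" --pt "0 0 0 0" --pt "0 0 15 0" --pt "0 0 30 0" --pt "0 0 35 0" --pt "0 0 35 0" --pt "0 0 0 0" --jaw 20

```text
t: 13.8
tcp_pos: [0.5464, -0.081, 0.1314]
tool_rot: [0.997, 0.079, 0.006, 0.001]
wrist_force: [0.9, 0.7, 0.4]
width: 0.232
finger_force: 0.0
```

Request:
carry_out --pt "-1 -33 0 -0.9" --pt "-1 -33 0 -0.8" --pt "-1 -33 0 -0.8" --pt "-1 -33 0 -0.8" --pt "-1 -33 0 -0.8" --pt "0 0 0 0" --pt "0 0 0 0"

```text
t: 14.38
tcp_pos: [0.536, -0.2487, 0.1243]
tool_rot: [0.999, 0.041, -0.0, 0.0]
wrist_force: [0.3, 0.3, -0.1]
width: 0.226
finger_force: 0.0
```

```bash
python3 - <<'E'
from h import *
st();d=shot('scene','s7.png')
E
```

```text
t 14.38 tcp [ 536.  -248.7  124.3] th 4.7 w 19.7 ff 0.0 F [ 0.3  0.3 -0.1] j [ 0.64  0.46 -0.36  1.82  0.21  0.89 -1.31]
```

It missed again because the jaws were still too high. The tips are about level with the reported TCP. I'm going back for a lower grasp.

Request:
carry_out --pt "1 33.5 0 0.9" --pt "1 33.5 0 0.8" --pt "1 33.5 0 0.8" --pt "1 33.5 0 0.8" --pt "1 33.5 0 0.8" --pt "0 0 0 0" --pt "0 0 -35 0" --pt "0 0 -35 0" --pt "0 0 -25 0" --pt "0 0 0 0" --pt "0 0 0 0" --jaw 62

```text
t: 15.35
tcp_pos: [0.5409, -0.077, 0.0292]
tool_rot: [0.997, 0.081, -0.001, -0.001]
wrist_force: [0.6, 0.5, 1.0]
width: 0.706
finger_force: 0.0
```

```bash
python3 - <<'E'
from h import *
st();d=shot('scene','s8.png')
E
```

```text
t 15.35 tcp [540.9 -77.   29.2] th 9.2 w 61.4 ff 0.0 F [0.6 0.5 1. ] j [ 0.35  0.54 -0.38  1.98  0.31  0.67 -1.62]
```

Request:
carry_out --pt "0 -5 -10 0" --pt "0 0 -8 0" --pt "0 0 -4 0" --pt "0 0 -2 0" --pt "0 0 0 0" --pt "0 0 0 0"

```text
t: 15.9
tcp_pos: [0.5419, -0.0837, 0.006]
tool_rot: [0.997, 0.079, 0.0, 0.0]
wrist_force: [0.8, -0.6, 0.5]
width: 0.715
finger_force: 0.0
```

Request:
carry_out --pt "0 0 0 0" --pt "0 0 0 0" --pt "0 0 0 0" --pt "0 0 0 0" --pt "0 0 0 0" --pt "0 0 0 0" --pt "0 0 0 0" --pt "0 0 0 0" --jaw 20

```text
t: 16.57
tcp_pos: [0.5418, -0.0837, 0.006]
tool_rot: [0.997, 0.079, 0.0, 0.0]
wrist_force: [-1.1, 0.5, 2.3]
width: 0.431
finger_force: 12.0
```

Request:
carry_out --pt "0 0 15 0" --pt "0 0 30 0" --pt "0 0 35 0" --pt "0 0 35 0" --pt "-1.2 -32.6 0 -0.9" --pt "-1.2 -32.6 0 -0.8" --pt "-1.2 -32.6 0 -0.8" --pt "-1.2 -32.6 0 -0.8" --pt "-1.2 -32.6 0 -0.8" --pt "0 0 0 0" --pt "0 0 0 0"

```text
t: 17.48
tcp_pos: [0.5348, -0.2495, 0.1204]
tool_rot: [0.999, 0.041, -0.0, 0.0]
wrist_force: [0.6, 0.9, -1.0]
width: 0.434
finger_force: 12.0
```

```bash
python3 - <<'E'
from h import *
st();d=shot('scene','s9.png')
cv2.imwrite('pics/c9.png',cv2.resize(cv2.imread('pics/s9.png')[130:380,100:320],None,fx=2.4,fy=2.4,interpolation=3))
E
```

```text
t 17.48 tcp [ 534.8 -249.5  120.4] th 4.7 w 37.7 ff 12.0 F [ 0.6  0.9 -1. ] j [ 0.64  0.47 -0.37  1.83  0.21  0.89 -1.31]
```

View pics/c9.png

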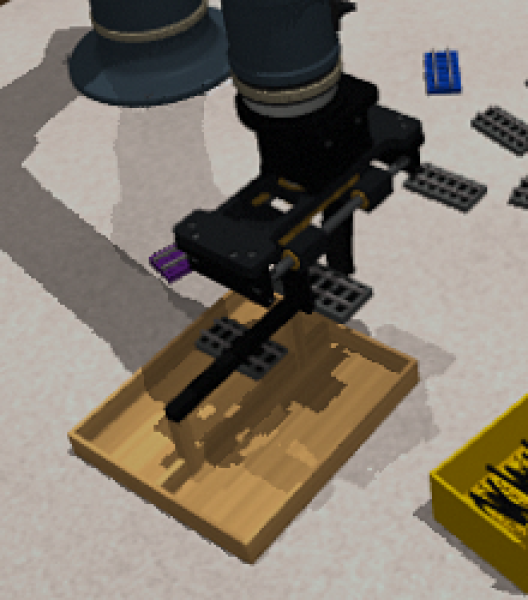

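```bash
python3 - <<'E'
from h import *
d=load('s9.png'); print(p2w(d,[(255,250.6),(241.7,262)],.1234).round(4))
E
```

```text
[[ 0.5711 -0.2307  0.1234]
 [ 0.5719 -0.2664  0.1234]]
```

Request:
carry_out --pt "1 1 -25 0" --pt "0 1 -25 0" --pt "0 0 -25 0" --pt "0 0 -15 0" --pt "0 0 0 0" --pt "0 0 0 0"

```text
t: 18.03
tcp_pos: [0.5368, -0.2428, 0.0305]
tool_rot: [0.999, 0.045, -0.001, -0.001]
wrist_force: [0.4, 0.4, -0.3]
width: 0.433
finger_force: 12.0
```

Request:
carry_out --pt "0 -3 0 0" --pt "0 0 -10 0" --pt "0 0 -7 0" --pt "0 0 0 0" --pt "0 0 0 0"

```text
t: 18.45
tcp_pos: [0.5364, -0.2476, 0.0135]
tool_rot: [0.999, 0.044, -0.0, -0.0]
wrist_force: [-0.3, -0.4, -0.2]
width: 0.431
finger_force: 12.0
```

Request:
carry_out --pt "0 0 0 0" --pt "0 0 0 0" --pt "0 0 0 0" --pt "0 0 0 0" --pt "0 0 20 0" --pt "0 0 40 0" --pt "0 0 40 0" --pt "0 10 35 0" --pt "0 40 0 0" --pt "0 40 0 0" --pt "0 0 0 0" --jaw 45

```text
t: 19.37
tcp_pos: [0.5376, -0.1481, 0.1505]
tool_rot: [0.999, 0.049, 0.001, -0.002]
wrist_force: [-0.0, 1.0, 0.1]
width: 0.516
finger_force: 0.0
```

```bash
python3 - <<'E'
from h import *
st();d=shot('top','t10.png')
for t in tracks(d): print(t)
E
```

```text
t 19.37 tcp [ 537.6 -148.1  150.5] th 5.7 w 44.9 ff 0.0 F [-0.   1.   0.1] j [ 0.53  0.39 -0.42  1.88  0.19  0.92 -1.45]
(array([427.8, 117.7]), array([36.3, 73.6]), -9.7)
(array([435.2,   7.7]), array([34.7, 73.7]), 5.8)
(array([ 433.7, -147.4]), array([ 53.2, 143.2]), -2.7)
(array([532.3,  52.8]), array([35.3, 74.2]), 10.3)
(array([ 560.4, -125.9]), array([ 63.8, 110.7]), 89.1)
```

Request:
carry_out --pt "-16.8 26.7 0 0" --pt "-16.8 26.7 0 0" --pt "-16.8 26.7 0 0" --pt "-16.8 26.7 0 0" --pt "-16.8 26.7 0 0" --pt "-16.8 26.7 0 0" --pt "0 0 -35 0" --pt "0 0 -35 0" --pt "0 0 -35 0" --pt "0 0 -20 0" --pt "0 0 0 0" --pt "0 0 0 0" --jaw 62

```text
t: 20.42
tcp_pos: [0.4356, 0.0022, 0.0234]
tool_rot: [0.999, 0.043, -0.001, -0.0]
wrist_force: [-0.3, 0.6, -0.1]
width: 0.714
finger_force: 0.0
```

```bash
python3 - <<'E'
from h import *
st()
E
```

```text
t 20.42 tcp [435.6   2.2  23.4] th 5.0 w 62.1 ff 0.0 F [-0.3  0.6 -0.1] j [ 0.25  0.43 -0.42  2.23  0.34  0.54 -1.91]
```

Request:
carry_out --pt "1 5.5 0 0.8" --pt "0 0 -10 0" --pt "0 0 -6 0" --pt "0 0 -3.5 0" --pt "0 0 0 0" --pt "0 0 0 0"

```text
t: 20.92
tcp_pos: [0.4369, 0.0079, 0.0043]
tool_rot: [0.999, 0.05, -0.0, 0.0]
wrist_force: [0.0, 0.3, 0.0]
width: 0.711
finger_force: 0.0
```

Request:
carry_out --pt "0 0 0 0" --pt "0 0 0 0" --pt "0 0 0 0" --pt "0 0 0 0" --pt "0 0 0 0" --pt "0 0 0 0" --pt "0 0 0 0" --pt "0 0 0 0" --jaw 20

```text
t: 21.58
tcp_pos: [0.4371, 0.0079, 0.0045]
tool_rot: [0.999, 0.051, 0.0, 0.0]
wrist_force: [0.3, 0.1, 2.3]
width: 0.433
finger_force: 12.0
```

Request:
carry_out --pt "0 0 15 0" --pt "0 0 35 0" --pt "0 0 35 0" --pt "0 0 35 0" --pt "11.6 -34.9 0 -0.1" --pt "11.6 -34.9 0 -0.1" --pt "11.6 -34.9 0 -0.1" --pt "11.6 -34.9 0 -0.1" --pt "11.6 -34.9 0 -0.1" --pt "11.6 -34.9 0 -0.1" --pt "11.6 -34.9 0 -0.1" --pt "11.6 -34.9 0 -0.1"

```text
t: 22.58
tcp_pos: [0.5297, -0.273, 0.1241]
tool_rot: [0.999, 0.043, -0.0, -0.0]
wrist_force: [1.2, -0.3, -0.2]
width: 0.434
finger_force: 12.0
```

Request:
carry_out --pt "11.6 -34.9 0 -0.1" --pt "0 0 0 0" --pt "0 0 0 0" --pt "0 0 0 0"

```text
t: 22.92
tcp_pos: [0.5409, -0.3052, 0.1237]
tool_rot: [0.999, 0.043, -0.001, -0.001]
wrist_force: [-0.2, 0.3, -0.8]
width: 0.433
finger_force: 12.0
```

```bash
python3 - <<'E'
from h import *
st()
E
```

```text
t 22.92 tcp [ 540.9 -305.2  123.7] th 4.9 w 37.7 ff 12.0 F [-0.2  0.3 -0.8] j [ 0.72  0.51 -0.37  1.75  0.22  0.93 -1.23]
```

Request:
carry_out --pt "0 -1 -30 0" --pt "0 0 -30 0" --pt "0 0 -30 0" --pt "0 0 -15 0" --pt "0 0 -5 0" --pt "0 0 -2 0" --pt "0 0 0 0" --pt "0 0 0 0" --pt "0 0 0 0"

```text
t: 23.67
tcp_pos: [0.5425, -0.3073, 0.014]
tool_rot: [0.999, 0.043, 0.001, 0.001]
wrist_force: [0.3, -0.3, -0.2]
width: 0.433
finger_force: 12.0
```

Request:
carry_out --pt "0 0 0 0" --pt "0 0 0 0" --pt "0 0 0 0" --pt "0 0 0 0" --pt "0 0 20 0" --pt "0 0 40 0" --pt "0 0 40 0" --pt "0 0 40 0" --pt "0 30 0 0" --pt "0 40 0 0" --pt "0 40 0 0" --pt "0 40 0 0" --jaw 45

```text
t: 24.67
tcp_pos: [0.5411, -0.1559, 0.1529]
tool_rot: [0.999, 0.042, 0.0, 0.0]
wrist_force: [1.1, 0.1, 0.5]
width: 0.516
finger_force: 0.0
```

```bash
python3 - <<'E'
from h import *
st();d=shot('top','t11.png')
for t in tracks(d): print(t)
E
```

```text
t 24.67 tcp [ 541.1 -155.9  152.9] th 4.8 w 44.9 ff 0.0 F [1.1 0.1 0.5] j [ 0.54  0.4  -0.43  1.86  0.2   0.93 -1.47]
(array([427.8, 117.7]), array([36.3, 73.6]), -9.7)
(array([ 434.8, -150. ]), array([ 48.7, 145.7]), -2.3)
(array([532.3,  52.8]), array([35.4, 74.3]), 10.0)
(array([ 563.7, -130.5]), array([ 57. , 101.6]), 89.1)
```

Request:
carry_out --pt "-1.2 34.7 0 0.9" --pt "-1.2 34.7 0 0.9" --pt "-1.2 34.7 0 0.9" --pt "-1.2 34.7 0 0.9" --pt "-1.2 34.7 0 0.9" --pt "-1.2 34.7 0 0.9" --pt "0 0 -35 0" --pt "0 0 -35 0" --pt "0 0 -35 0" --pt "0 0 -20 0" --pt "0 0 0 0" --pt "0 0 0 0" --jaw 62

```text
t: 25.72
tcp_pos: [0.5338, 0.0511, 0.0269]
tool_rot: [0.996, 0.09, -0.001, -0.0]
wrist_force: [-0.2, 0.8, 0.6]
width: 0.71
finger_force: 0.0
```

```bash
python3 - <<'E'
from h import *
st()
E
```

```text
t 25.72 tcp [533.8  51.1  26.9] th 10.3 w 61.8 ff 0.0 F [-0.2  0.8  0.6] j [ 0.17  0.55 -0.44  2.01  0.36  0.67 -1.9 ]
```

Request:
carry_out --pt "0 1.5 -10 0" --pt "0 0 -7 0" --pt "0 0 -4 0" --pt "0 0 -1.5 0" --pt "0 0 0 0" --pt "0 0 0 0"

```text
t: 26.22
tcp_pos: [0.5344, 0.0526, 0.0052]
tool_rot: [0.996, 0.09, 0.0, 0.0]
wrist_force: [0.2, 0.4, 0.1]
width: 0.711
finger_force: 0.0
```

Request:
carry_out --pt "0 0 0 0" --pt "0 0 0 0" --pt "0 0 0 0" --pt "0 0 0 0" --pt "0 0 0 0" --pt "0 0 0 0" --pt "0 0 0 0" --pt "0 0 0 0" --jaw 20

```text
t: 26.88
tcp_pos: [0.5343, 0.0526, 0.005]
tool_rot: [0.996, 0.09, 0.0, 0.0]
wrist_force: [-0.6, -0.3, 1.9]
width: 0.43
finger_force: 12.0
```

Request:
carry_out --pt "0 0 15 0" --pt "0 0 35 0" --pt "0 0 35 0" --pt "0 0 35 0" --pt "1 -38 0 -0.5" --pt "1 -38 0 -0.5" --pt "1 -38 0 -0.5" --pt "1 -38 0 -0.5" --pt "1 -38 0 -0.5" --pt "1 -38 0 -0.5" --pt "1 -38 0 -0.5" --pt "1 -38 0 -0.5"

```text
t: 27.88
tcp_pos: [0.5417, -0.2532, 0.1247]
tool_rot: [0.999, 0.055, -0.0, -0.0]
wrist_force: [0.9, 1.3, -1.3]
width: 0.432
finger_force: 12.0
```

Request:
carry_out --pt "1 -38 0 -0.5" --pt "1 -38 0 -0.5" --pt "1 -38 0 -0.5" --pt "0 0 0 0" --pt "0 0 0 0" --pt "0 0 0 0"

```text
t: 28.38
tcp_pos: [0.545, -0.3644, 0.1243]
tool_rot: [0.999, 0.042, -0.0, -0.001]
wrist_force: [0.7, 1.2, -0.2]
width: 0.433
finger_force: 12.0
```

```bash
python3 - <<'E'
from h import *
st()
E
```

```text
t 28.38 tcp [ 545.  -364.4  124.3] th 4.8 w 37.7 ff 12.0 F [ 0.7  1.2 -0.2] j [ 0.79  0.56 -0.38  1.66  0.24  0.97 -1.16]
```

Request:
carry_out --pt "0.5 -2 -30 0" --pt "0 0 -30 0" --pt "0 0 -30 0" --pt "0 0 -15 0" --pt "0 0 -5 0" --pt "0 0 -2 0" --pt "0 0 0 0" --pt "0 0 0 0" --pt "0 0 0 0"

```text
t: 29.13
tcp_pos: [0.5468, -0.3677, 0.0146]
tool_rot: [0.999, 0.042, 0.001, 0.001]
wrist_force: [-0.6, -0.5, -0.4]
width: 0.437
finger_force: 12.0
```

Request:
carry_out --pt "0 0 0 0" --pt "0 0 0 0" --pt "0 0 0 0" --pt "0 0 0 0" --pt "0 0 20 0" --pt "0 0 40 0" --pt "0 0 40 0" --pt "0 0 40 0" --pt "-10 35 0 0" --pt "-10 40 0 0" --pt "-10 40 0 0" --pt "-10 40 0 0" --jaw 45

```text
t: 30.13
tcp_pos: [0.505, -0.211, 0.1533]
tool_rot: [0.999, 0.041, 0.0, 0.0]
wrist_force: [0.8, 0.3, 0.2]
width: 0.514
finger_force: 0.0
```

Request:
carry_out --pt "-10 40 0 -1" --pt "-10 40 0 -1" --pt "-10 40 0 -1" --pt "-10 40 0 -1" --pt "0 0 0 0" --jaw 62

```text
t: 30.55
tcp_pos: [0.4636, -0.0441, 0.1534]
tool_rot: [1.0, 0.013, -0.0, -0.001]
wrist_force: [-0.7, 1.4, -0.5]
width: 0.701
finger_force: 0.0
```

```bash
python3 - <<'E'
from h import *
st();d=shot('top','t12.png')
for t in tracks(d): print(t)
a=cv2.imread('pics/t12.png')[150:290,220:520]; b=cv2.imread('pics/s12.png') if 0 else None
d=shot('scene','s12.png'); b=cv2.imread('pics/s12.png')[230:370,110:410]
cv2.imwrite('pics/c12.png',cv2.resize(np.vstack([a,b]),None,fx=2.1,fy=2.1,interpolation=3))
E
```

```text
t 30.55 tcp [463.6 -44.1 153.4] th 1.5 w 61.0 ff 0.0 F [-0.7  1.4 -0.5] j [ 0.46  0.26 -0.52  2.07  0.16  0.86 -1.7 ]
(array([428.4, 117.7]), array([38. , 74.9]), -9.7)
(array([479. , -51.7]), array([230.4, 255.1]), 88.7)
```

View pics/c12.png

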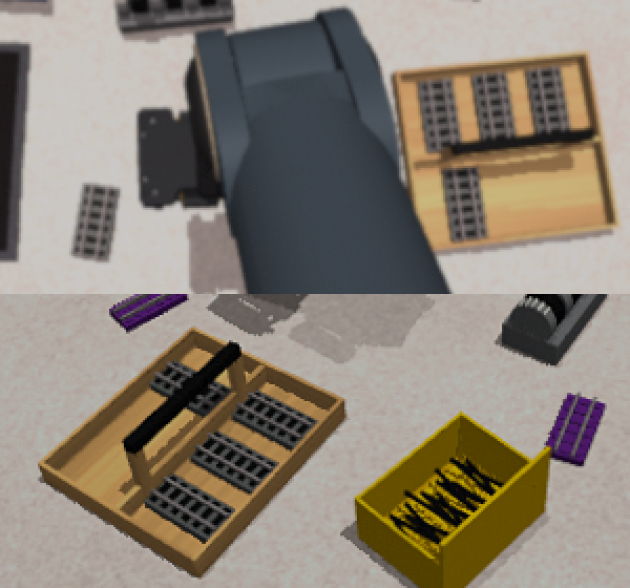

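Four sections lie flat in the tray, three in the far compartment and one in the near. The fifth is at about (265,255), world (428,118).

Request:
carry_out --pt "-6.8 31.5 0 -2.2" --pt "-6.8 31.5 0 -2.2" --pt "-6.8 31.5 0 -2.2" --pt "-6.8 31.5 0 -2.2" --pt "-6.8 31.5 0 -2.2" --pt "0 0 -35 0" --pt "0 0 -35 0" --pt "0 0 -35 0" --pt "0 0 -20 0" --pt "0 0 0 0" --pt "0 0 0 0"

```text
t: 31.57
tcp_pos: [0.4319, 0.1041, 0.0273]
tool_rot: [0.996, -0.09, -0.001, 0.0]
wrist_force: [0.5, 0.2, 0.7]
width: 0.715
finger_force: 0.0
```

```bash
python3 - <<'E'
from h import *
st()
E
```

```text
t 31.57 tcp [431.9 104.1  27.3] th -10.3 w 62.2 ff 0.0 F [0.5 0.2 0.7] j [ 0.06  0.44 -0.47  2.21  0.37  0.57 -2.44]
```

Request:
carry_out --pt "-2 13.5 0 0.6" --pt "0 0 0 0" --pt "0 0 -10 0" --pt "0 0 -7 0" --pt "0 0 -4 0" --pt "0 0 -1.5 0" --pt "0 0 0 0" --pt "0 0 0 0"

```text
t: 32.23
tcp_pos: [0.4296, 0.1184, 0.0053]
tool_rot: [0.996, -0.084, -0.0, 0.0]
wrist_force: [0.9, 0.1, 0.0]
width: 0.714
finger_force: 0.0
```

Request:
carry_out --pt "0 0 0 0" --pt "0 0 0 0" --pt "0 0 0 0" --pt "0 0 0 0" --pt "0 0 0 0" --pt "0 0 0 0" --pt "0 0 0 0" --pt "0 0 0 0" --jaw 20

```text
t: 32.9
tcp_pos: [0.4298, 0.1186, 0.0055]
tool_rot: [0.996, -0.084, 0.0, 0.0]
wrist_force: [-1.5, -0.6, 1.5]
width: 0.437
finger_force: 12.0
```

Request:
carry_out --pt "0 0 15 0" --pt "0 0 35 0" --pt "0 0 35 0" --pt "0 0 35 0" --pt "1.4 -36.8 0 1.1" --pt "1.4 -36.8 0 1.1" --pt "1.4 -36.8 0 1.1" --pt "1.4 -36.8 0 1.1" --pt "1.4 -36.8 0 1.1" --pt "1.4 -36.8 0 1.1" --pt "1.4 -36.8 0 1.1" --pt "1.4 -36.8 0 1.1"

```text
t: 33.9
tcp_pos: [0.4404, -0.1776, 0.1253]
tool_rot: [1.0, -0.007, -0.0, 0.0]
wrist_force: [0.2, 0.3, -0.8]
width: 0.432
finger_force: 12.0
```

Request:
carry_out --pt "1.4 -36.8 0 1.1" --pt "1.4 -36.8 0 1.1" --pt "1.4 -36.8 0 1.1" --pt "1.4 -36.8 0 1.1" --pt "1.4 -36.8 0 1.2" --pt "0 0 0 0" --pt "0 0 0 0" --pt "0 0 0 0"

```text
t: 34.57
tcp_pos: [0.4476, -0.359, 0.1248]
tool_rot: [0.999, 0.042, -0.0, -0.001]
wrist_force: [0.1, 1.2, 0.2]
width: 0.434
finger_force: 12.0
```

```bash
python3 - <<'E'
from h import *
st()
E
```

```text
t 34.57 tcp [ 447.6 -359.   124.8] th 4.8 w 37.8 ff 12.0 F [0.1 1.2 0.2] j [ 0.92  0.44 -0.41  1.86  0.22  0.88 -1.08]
```

Request:
carry_out --pt "-1 0 -30 0" --pt "0 0 -30 0" --pt "0 0 -30 0" --pt "0 0 -15 0" --pt "0 0 -5 0" --pt "0 0 -2 0" --pt "0 0 0 0" --pt "0 0 0 0" --pt "0 0 0 0"

```text
t: 35.32
tcp_pos: [0.4476, -0.3601, 0.0147]
tool_rot: [0.999, 0.042, 0.001, 0.001]
wrist_force: [0.3, -0.1, -0.3]
width: 0.435
finger_force: 12.0
```

Request:
carry_out --pt "0 0 0 0" --pt "0 0 0 0" --pt "0 0 0 0" --pt "0 0 0 0" --pt "0 0 20 0" --pt "0 0 40 0" --pt "0 0 40 0" --pt "0 0 40 0" --pt "3 35 0 0" --pt "4 40 0 0" --pt "4 40 0 0" --pt "4 40 0 0" --jaw 45

```text
t: 36.32
tcp_pos: [0.4617, -0.2035, 0.1538]
tool_rot: [0.999, 0.041, 0.0, 0.0]
wrist_force: [0.8, 0.4, 0.7]
width: 0.517
finger_force: 0.0
```

```bash
python3 - <<'E'
from h import *
st();d=shot('top','t13.png'); s=shot('scene','s13.png')
for t in tracks(d): print(t)
E
```

```text
t 36.32 tcp [ 461.7 -203.5  153.8] th 4.7 w 45.0 ff 0.0 F [0.8 0.4 0.7] j [ 0.74  0.31 -0.49  1.99  0.19  0.89 -1.34]
(array([ 449.3, -157.2]), array([ 35.8, 176.1]), -2.5)
```

All five sections are placed. Next I turn the tool about 91° and grip the wheel 1 bar at roughly (653,68,86).

Request:
carry_out --pt "19 27 0 7" --pt "19 27 0 7" --pt "19 27 0 7" --pt "19 27 0 7" --pt "19 27 0 7" --pt "19 27 0 7" --pt "19 27 0 7" --pt "19 27 0 7" --pt "19 27 0 7" --pt "19 27 0 7" --pt "0 0 0 7" --pt "0 0 0 7" --jaw 40 --grip_force 5

```text
t: 37.42
tcp_pos: [0.6525, 0.0678, 0.1532]
tool_rot: [0.711, 0.703, 0.001, -0.001]
wrist_force: [-0.8, 0.0, 0.3]
width: 0.455
finger_force: 0.0
```

Request:
carry_out --pt "0 0 0 7" --pt "0 0 0 0" --pt "0 0 0 0" --pt "0 0 0 0"

```text
t: 37.75
tcp_pos: [0.6519, 0.0645, 0.1532]
tool_rot: [0.672, 0.741, -0.0, 0.0]
wrist_force: [-0.3, 0.4, 0.6]
width: 0.461
finger_force: 0.0
```

```bash
python3 - <<'E'
from h import *
st()
E
```

```text
t 37.75 tcp [651.9  64.5 153.2] th 95.6 w 40.1 ff 0.0 F [-0.3  0.4  0.6] j [ 0.39  0.65 -0.84  1.62  0.52  1.11 -0.48]
```

Request:
carry_out --pt "1 3.5 0 0" --pt "0 0 -30 0" --pt "0 0 -20 0" --pt "0 0 -10 0" --pt "0 0 -8 0" --pt "0 0 -4 0" --pt "0 0 0 0" --pt "0 0 0 0"

```text
t: 38.42
tcp_pos: [0.6535, 0.0691, 0.0822]
tool_rot: [0.671, 0.742, 0.001, 0.0]
wrist_force: [0.4, 0.6, 0.4]
width: 0.46
finger_force: 0.0
```

Request:
carry_out --pt "0 0 0 0" --pt "0 0 0 0" --pt "0 0 0 0" --pt "0 0 0 0" --pt "0 0 0 0" --pt "0 0 0 0" --pt "0 0 0 0" --pt "0 0 0 0" --jaw 4

```text
t: 39.08
tcp_pos: [0.6526, 0.0686, 0.0815]
tool_rot: [0.671, 0.742, -0.0, -0.0]
wrist_force: [-1.9, -1.3, 3.0]
width: 0.135
finger_force: 5.0
```

```bash
python3 - <<'E'
from h import *
st()
E
```

```text
t 39.08 tcp [652.6  68.6  81.5] th 95.8 w 11.7 ff 5.0 F [-1.9 -1.3  3. ] j [ 0.36  0.72 -0.79  1.67  0.59  1.   -0.54]
```

Request:
carry_out --pt "4.2 0.4 0.7 0" --pt "4.2 0.4 0.5 0" --pt "4.2 0.4 0 0" --pt "4.2 0.4 0 0" --pt "4.2 0.4 -0.5 0" --pt "4.4 0.4 -0.7 0" --pt "0 0 0 0" --pt "0 0 0 0" --pt "0 0 0 0"

```text
t: 39.83
tcp_pos: [0.679, 0.0711, 0.0812]
tool_rot: [0.67, 0.742, 0.001, 0.0]
wrist_force: [1.0, 0.4, -1.6]
width: 0.136
finger_force: 5.0
```

```bash
python3 - <<'E'
from h import *
st()
E
```

```text
t 39.83 tcp [679.   71.1  81.2] th 95.8 w 11.8 ff 5.0 F [ 1.   0.4 -1.6] j [ 0.34  0.75 -0.78  1.61  0.6   1.03 -0.52]
```

Request:
carry_out --pt "0 0 0 0" --pt "0 0 0 0" --pt "0 0 0 0" --pt "0 0 0 0" --pt "0 0 0 0" --pt "0 0 0 0" --pt "0 0 20 0" --pt "0 0 25 0" --pt "0 0 0 0" --pt "0 -18 0 0" --pt "0 -18.5 0 0" --pt "0 0 0 0" --jaw 42

```text
t: 40.83
tcp_pos: [0.6788, 0.0292, 0.1257]
tool_rot: [0.673, 0.74, -0.002, 0.001]
wrist_force: [-0.7, -0.7, -0.5]
width: 0.477
finger_force: 0.0
```

Request:
carry_out --pt "0 0 0 0" --pt "0 0 -20 0" --pt "0 0 -15 0" --pt "0 0 -6 0" --pt "0 0 -4 0" --pt "0 0 0 0" --pt "0 0 0 0"

```text
t: 41.42
tcp_pos: [0.6784, 0.0352, 0.0815]
tool_rot: [0.67, 0.742, 0.0, -0.0]
wrist_force: [0.3, -0.5, 0.2]
width: 0.484
finger_force: 0.0
```

Request:
carry_out --pt "0 0 0 0" --pt "0 0 0 0" --pt "0 0 0 0" --pt "0 0 0 0" --pt "0 0 0 0" --pt "0 0 0 0" --pt "0 0 0 0" --pt "0 0 0 0" --jaw 4

```text
t: 42.08
tcp_pos: [0.6785, 0.0346, 0.0816]
tool_rot: [0.671, 0.742, 0.0, 0.0]
wrist_force: [0.2, 0.4, 1.6]
width: 0.138
finger_force: 5.0
```

```bash
python3 - <<'E'
from h import *
st()
E
```

```text
t 42.08 tcp [678.5  34.6  81.6] th 95.8 w 12.0 ff 5.0 F [0.2 0.4 1.6] j [ 0.39  0.75 -0.78  1.62  0.6   1.03 -0.47]
```

Gripped the wheel 2 bar. I'll move it to x≈654.5, y≈32.

Request:
carry_out --pt "-4 -0.4 0.7 0" --pt "-4 -0.4 0.5 0" --pt "-4 -0.4 0 0" --pt "-4 -0.4 0 0" --pt "-4 -0.4 -0.5 0" --pt "-4 -0.4 -0.7 0" --pt "0 0 0 0" --pt "0 0 0 0" --pt "0 0 0 0"

```text
t: 42.83
tcp_pos: [0.6528, 0.0322, 0.0811]
tool_rot: [0.67, 0.742, -0.001, -0.001]
wrist_force: [-2.4, 0.5, 4.9]
width: 0.129
finger_force: 5.0
```

Request:
carry_out --pt "0 0 0 0" --pt "0 0 0 0" --pt "0 0 0 0" --pt "0 0 0 0" --pt "0 0 0 0" --pt "0 0 0 0" --pt "0 0 20 0" --pt "0 0 25 0" --pt "0 0 0 0" --pt "8.5 -17 0 0" --pt "8 -18 0 0" --pt "0 0 0 0" --jaw 42

```text
t: 43.83
tcp_pos: [0.6724, -0.0083, 0.1257]
tool_rot: [0.673, 0.74, -0.001, 0.001]
wrist_force: [-0.3, -1.1, -0.5]
width: 0.483
finger_force: 0.0
```

```bash
python3 - <<'E'
from h import *
st()
E
```

```text
t 43.83 tcp [672.4  -8.3 125.7] th 95.4 w 42.0 ff 0.0 F [-0.3 -1.1 -0.5] j [ 0.48  0.69 -0.81  1.6   0.56  1.09 -0.39]
```

Request:
carry_out --pt "0 0 0 0" --pt "0 0 -20 0" --pt "0 0 -15 0" --pt "0 0 -6 0" --pt "0 0 -4 0" --pt "0 0 0 0" --pt "0 0 0 0"

```text
t: 44.42
tcp_pos: [0.6709, -0.0023, 0.0815]
tool_rot: [0.67, 0.742, 0.0, -0.0]
wrist_force: [0.1, -0.2, 0.3]
width: 0.479
finger_force: 0.0
```

Request:
carry_out --pt "0 0 0 0" --pt "0 0 0 0" --pt "0 0 0 0" --pt "0 0 0 0" --pt "0 0 0 0" --pt "0 0 0 0" --pt "0 0 0 0" --pt "0 0 0 0" --jaw 4

```text
t: 45.08
tcp_pos: [0.6705, -0.0029, 0.0815]
tool_rot: [0.671, 0.742, -0.0, -0.0]
wrist_force: [-1.4, -0.5, 2.1]
width: 0.138
finger_force: 5.0
```

Request:
carry_out --pt "0 0 0 0" --pt "0 0 0 0" --pt "0 0 0 0" --pt "0 0 0 0" --pt "0 0 0 0" --pt "0 0 0 0" --pt "0 0 20 0" --pt "0 0 30 0" --pt "0 0 30 0" --pt "-30 -25 0 0" --pt "-30 -25 0 0" --pt "-30 -25 0 0" --jaw 42

```text
t: 46.08
tcp_pos: [0.5801, -0.0779, 0.1619]
tool_rot: [0.67, 0.742, 0.0, 0.001]
wrist_force: [0.1, -1.3, -0.9]
width: 0.484
finger_force: 0.0
```

Request:
carry_out --pt "-25 -30 0 0" --pt "-25 -30 0 0" --pt "0 -40 0 0" --pt "0 -40 0 0" --pt "0 0 0 0"

```text
t: 46.5
tcp_pos: [0.5293, -0.2287, 0.1607]
tool_rot: [0.676, 0.737, -0.002, 0.001]
wrist_force: [-0.9, -1.8, -1.8]
width: 0.482
finger_force: 0.0
```

```bash
python3 - <<'E'
from h import *
st()
shot('top','t14.png'); shot('scene','s14.png')
a=cv2.resize(cv2.imread('pics/t14.png')[125:172,262:342],None,fx=5,fy=5,interpolation=3)
b=cv2.resize(cv2.imread('pics/s14.png')[190:265,335:415],None,fx=5,fy=5,interpolation=3)
c=cv2.resize(cv2.imread('pics/s14.png')[235:365,110:280],None,fx=2.3,fy=2.3,interpolation=3)
o=np.zeros((600,800,3),np.uint8); o[:235,:400]=a; o[:375,400:800]=b[:,:400]; o[240:240+299,:391]=c[:,:391]
cv2.imwrite('pics/c14.png',o)
E
```

```text
t 46.5 tcp [ 529.3 -228.7  160.7] th 95.0 w 42.0 ff 0.0 F [-0.9 -1.8 -1.8] j [ 0.98  0.52 -0.88  1.8   0.47  1.04  0.01]
```

View pics/c14.png

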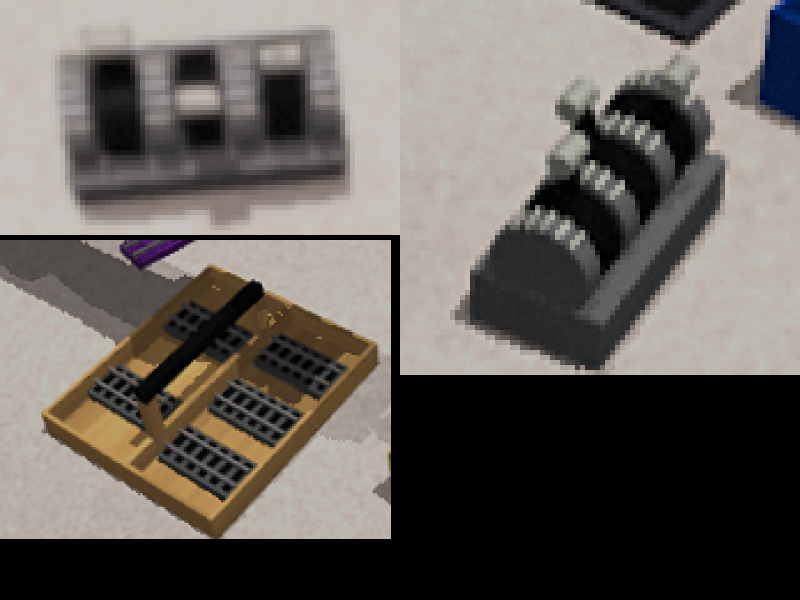

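```bash
python3 - <<'E'
from h import *
d=load('t14.png'); s=load('s14.png')
def sc(x,y): return ((x-400)/5+335,y/5+190)
def tc(x,y): return (x/5+262,y/5+125)
obs=[(d,0,tc(107,40)),(d,1,tc(199,98)),(d,2,tc(281,52)),(s,0,sc(684,68)),(s,1,sc(577,100)),(s,2,sc(569,155))]
corn=[(s,(-32,-62,0),sc(472,318)),(s,(32,-62,0),sc(604,368)),(d,(-32,62,0),tc(80,200)),(d,(-32,-62,0),tc(347,174)),(s,(32,62,30),sc(725,155)),(s,(32,-62,30),sc(603,318))]
def T(p,P):
    c,q=np.cos(p[2]),np.sin(p[2]);P=np.array(P)/1000.
    return np.array([c*P[0]-q*P[1]+p[0],q*P[0]+c*P[1]+p[1],P[2]])
def res(p):
    o=[]
    for D,P,uv in corn:o+=list(w2p(D,T(p,P))[0]-uv)
    for D,i,uv in obs:
        a=p[3+i]-.6; o+=list(w2p(D,T(p,(46*np.sin(a),36-36*i,42+46*np.cos(a))))[0]-uv)
    return np.array(o)
r=least_squares(res,[.66,.04,0.1,.6,.6,.6],loss='soft_l1');print('bank',r.x.round(3)); print(res(r.x).reshape(-1,2).round(1).tolist())
# bar x measured by gripper (TCP): 679,652.8,670.5 -> angle given bank x
p=r.x
for i,(x,y) in enumerate([(679,71.1),(652.8,32.2),(670.5,-2.9)]):
    v=np.array([x/1000-p[0],y/1000-p[1]]); lx=v@[np.cos(p[2]),np.sin(p[2])]; print(i+1,round(.6+np.arcsin(lx/.046),3), v@[-np.sin(p[2]),np.cos(p[2])])
# tray after
E
```

```text
bank [0.669 0.034 0.1   0.902 0.233 0.562]
[[-0.8, 0.3], [-0.4, 1.1], [-0.7, 0.9], [-0.2, -0.1], [0.8, -0.3], [0.7, 0.8], [-0.3, -0.3], [-0.1, -0.1], [-0.2, 0.0], [-1.3, 1.2], [-0.1, -0.2], [0.1, -0.4]]
1 0.889 0.035612911174485964
2 0.226 -0.0004850524149508029
3 0.541 -0.03717300991320517
```

Wheel 1 reads 0.89 and is good. Wheel 2 (0.23) and wheel 3 (0.55) are close to their lower limits, so I'll nudge both by a few millimetres.

Request:
carry_out --pt "15.5 33.3 0 0" --pt "15.5 33.3 0 0" --pt "15.5 33.3 0 0" --pt "15.5 33.3 0 0" --pt "15.5 33.3 0 0" --pt "15.5 33.3 0 0" --pt "15.5 33.3 0 0" --pt "15.5 33.3 0 0" --pt "0 0 0 0" --pt "0 0 0 0" --pt "0 0 0 0" --pt "0 0 0 0"

```text
t: 47.6
tcp_pos: [0.6543, 0.0479, 0.1612]
tool_rot: [0.671, 0.742, -0.001, 0.0]
wrist_force: [0.1, -0.0, -0.4]
width: 0.479
finger_force: 0.0
```

```bash
python3 - <<'E'
from h import *
st()
E
```

```text
t 47.6 tcp [654.3  47.9 161.2] th 95.8 w 41.7 ff 0.0 F [ 0.1 -0.  -0.4] j [ 0.42  0.64 -0.85  1.61  0.52  1.13 -0.45]
```

Request:
carry_out --pt "-1 -15.5 0 0" --pt "0 0 0 0" --pt "0 0 -30 0" --pt "0 0 -25 0" --pt "0 0 -15 0" --pt "0 0 -6 0" --pt "0 0 -3.5 0" --pt "0 0 0 0" --pt "0 0 0 0" --pt "0 0 0 0"

```text
t: 48.43
tcp_pos: [0.6547, 0.0334, 0.0833]
tool_rot: [0.671, 0.742, 0.001, 0.001]
wrist_force: [0.0, -0.1, 0.4]
width: 0.48
finger_force: 0.0
```

Request:
carry_out --pt "0 0 0 0" --pt "0 0 0 0" --pt "0 0 0 0" --pt "0 0 0 0" --pt "0 0 0 0" --pt "0 0 0 0" --pt "0 0 0 0" --pt "0 0 0 0" --jaw 4

```text
t: 49.1
tcp_pos: [0.6535, 0.033, 0.0819]
tool_rot: [0.671, 0.742, -0.0, -0.0]
wrist_force: [-2.0, 0.9, 0.9]
width: 0.138
finger_force: 5.0
```

Request:
carry_out --pt "1.3 0 0.3 0" --pt "1.2 0 0.2 0" --pt "0 0 0 0" --pt "0 0 0 0" --pt "0 0 0 0"

```text
t: 49.52
tcp_pos: [0.6561, 0.0333, 0.0824]
tool_rot: [0.67, 0.742, -0.0, -0.0]
wrist_force: [-4.3, -0.8, 3.4]
width: 0.131
finger_force: 5.0
```

Request:
carry_out --pt "0 0 0 0" --pt "0 0 0 0" --pt "0 0 0 0" --pt "0 0 0 0" --pt "0 0 0 0" --pt "0 0 0 0" --pt "0 0 20 0" --pt "0 0 25 0" --pt "0 0 0 0" --pt "8.5 -18 0 0" --pt "8 -18 0 0" --pt "0 0 0 0" --jaw 42

```text
t: 50.52
tcp_pos: [0.6745, -0.0085, 0.1267]
tool_rot: [0.673, 0.74, -0.001, 0.002]
wrist_force: [0.2, -1.0, -0.8]
width: 0.482
finger_force: 0.0
```

Request:
carry_out --pt "0 0 0 0" --pt "0 0 -20 0" --pt "0 0 -15 0" --pt "0 0 -6 0" --pt "0 0 -4 0" --pt "0 0 0 0" --pt "0 0 0 0" --pt "0 0 0 0"

```text
t: 51.18
tcp_pos: [0.6733, -0.0025, 0.0832]
tool_rot: [0.67, 0.742, 0.001, 0.0]
wrist_force: [-0.6, 0.2, -0.4]
width: 0.481
finger_force: 0.0
```

Request:
carry_out --pt "0 0 0 0" --pt "0 0 0 0" --pt "0 0 0 0" --pt "0 0 0 0" --pt "0 0 0 0" --pt "0 0 0 0" --pt "0 0 0 0" --pt "0 0 0 0" --jaw 4

```text
t: 51.85
tcp_pos: [0.6725, -0.0031, 0.0824]
tool_rot: [0.671, 0.742, -0.0, -0.0]
wrist_force: [-2.1, 0.2, 1.4]
width: 0.136
finger_force: 5.0
```

Request:
carry_out --pt "0 0 0 0" --pt "0 0 0 0" --pt "0 0 0 0" --pt "0 0 0 0" --pt "0 0 0 0" --pt "0 0 0 0" --pt "0 0 20 0" --pt "0 0 30 0" --pt "0 0 30 0" --pt "-18 -30 0 0" --pt "-18 -30 0 0" --pt "-18 -30 0 0" --jaw 42

```text
t: 52.85
tcp_pos: [0.6185, -0.0932, 0.1631]
tool_rot: [0.67, 0.743, 0.0, 0.001]
wrist_force: [0.1, -0.7, -0.8]
width: 0.476
finger_force: 0.0
```

Request:
carry_out --pt "-18 -31 0 -0.3" --pt "-18 -31 0 -0.3" --pt "-18 -31 0 -0.3" --pt "-18 -31 0 0" --pt "-18 -31 0 0" --pt "-18 -31 0 0" --pt "-18 -31 0 0" --pt "0 0 0 0" --pt "0 0 0 0" --pt "0 0 0 0"

```text
t: 53.68
tcp_pos: [0.493, -0.3094, 0.1625]
tool_rot: [0.676, 0.737, 0.0, 0.0]
wrist_force: [0.5, 1.0, 0.5]
width: 0.482
finger_force: 0.0
```

```bash
python3 - <<'E'
from h import *
st()
E
```

```text
t 53.68 tcp [ 493.  -309.4  162.5] th 94.9 w 41.9 ff 0.0 F [0.5 1.  0.5] j [ 1.13  0.53 -0.88  1.79  0.46  1.05  0.17]
```

Request:
carry_out --pt "0 -1 -30 0" --pt "0 0 -25 0" --pt "0 0 -20 0" --pt "0 0 -12 0" --pt "0 0 -8 0" --pt "0 0 -5 0" --pt "0 0 0 0" --pt "0 0 0 0"

```text
t: 54.35
tcp_pos: [0.4937, -0.3107, 0.0631]
tool_rot: [0.676, 0.737, 0.0, 0.001]
wrist_force: [-0.8, 0.2, 0.1]
width: 0.481
finger_force: 0.0
```

Request:
carry_out --pt "0 0 0 0" --pt "0 0 0 0" --pt "0 0 0 0" --pt "0 0 0 0" --pt "0 0 0 0" --pt "0 0 0 0" --pt "0 0 0 0" --pt "0 0 0 0" --jaw 4 --grip_force 40

```text
t: 55.02
tcp_pos: [0.4935, -0.311, 0.0627]
tool_rot: [0.676, 0.737, 0.0, 0.001]
wrist_force: [2.2, -0.1, 0.0]
width: 0.136
finger_force: 40.0
```

```bash
python3 - <<'E'
from h import *
st()
d=load('t14.png');
shot('scene','s15.png')
b=cv2.resize(cv2.imread('pics/s15.png')[190:265,335:415],None,fx=4,fy=4,interpolation=3)
c=cv2.resize(cv2.imread('pics/s15.png')[130:365,100:300],None,fx=2,fy=2,interpolation=3)
o=np.zeros((470,760,3),np.uint8); o[:300,:320]=b; o[:,330:730]=c
cv2.imwrite('pics/c15.png',o)
E
```

```text
t 55.02 tcp [ 493.5 -311.    62.7] th 94.9 w 11.8 ff 40.0 F [ 2.2 -0.1  0. ] j [ 1.06  0.64 -0.79  1.87  0.59  0.88  0.07]
```

View pics/c15.png

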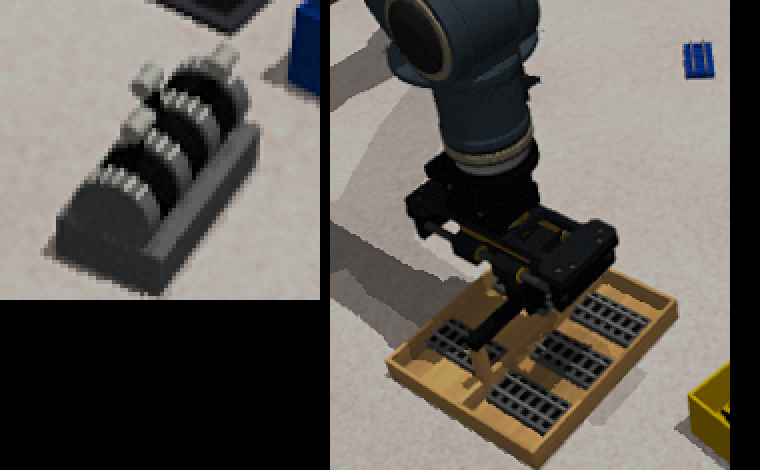

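The tray handle is gripped at 11.8 mm and all five sections are visible inside. I'll lift gently.

Request:
carry_out --pt "0 0 0 0" --pt "0 0 0 0" --pt "0 0 2 0" --pt "0 0 4 0" --pt "0 0 6 0" --pt "0 0 8 0" --pt "0 0 8 0" --pt "0 0 8 0" --pt "0 0 8 0" --pt "0 0 6 0" --pt "0 0 4 0" --pt "0 0 2 0" --grip_force 55

```text
t: 56.07
tcp_pos: [0.4931, -0.3111, 0.1193]
tool_rot: [0.676, 0.737, 0.0, 0.001]
wrist_force: [0.9, -0.1, -6.4]
width: 0.131
finger_force: 55.0
```

Request:
carry_out --pt "0 0 0 0" --pt "0 0 0 0" --pt "0 0 0 0" --pt "0 0 0 0" --pt "0 0 0 0" --pt "0 0 0 0"

```text
t: 56.57
tcp_pos: [0.4927, -0.3109, 0.1181]
tool_rot: [0.676, 0.737, 0.0, -0.0]
wrist_force: [-0.1, 0.6, -5.1]
width: 0.131
finger_force: 55.0
```

```bash
python3 - <<'E'
from h import *
st(); s=arm.state(); print(s['wrist_torque'])
d=shot('scene','s16.png')
# pad edges from top0, refit with border threshold
t=load('top0.png')
for th in(65,75,90,105):
    m=(t['frame'].max(2)<th).astype(np.uint8); m[:,:100]=0;m[:,250:]=0;m[:155]=0;m[285:]=0
    c=max(cv2.findContours(m,0,1)[0],key=cv2.contourArea)
    print(th,cv2.minAreaRect((p2w(t,c[:,0],.006)[:,:2]*1000).astype(np.float32)))
E
```

```text
t 56.57 tcp [ 492.7 -310.9  118.1] th 94.9 w 11.4 ff 55.0 F [-0.1  0.6 -5.1] j [ 1.1   0.58 -0.84  1.83  0.52  0.97  0.13]
[-0.031237   -0.07141827  0.02785862]
65 ((510.8209228515625, 323.0337219238281), (249.73573303222656, 226.3827362060547), 87.53856658935547)
75 ((510.8619689941406, 323.315185546875), (251.74008178710938, 228.68028259277344), 87.64336395263672)
90 ((510.8149719238281, 322.8521728515625), (254.27395629882812, 230.86703491210938), 87.46765899658203)
105 ((510.7255859375, 323.1359558105469), (255.24429321289062, 232.62060546875), 87.50887298583984)
```

Request:
carry_out --pt "0.6 4 0 -0.2" --pt "0.6 8 0 -0.2" --pt "0.6 12 0 -0.2" --pt "0.6 16 0 -0.2" --pt "0.6 20 0 -0.2" --pt "0.6 24 0 -0.25" --pt "0.6 24.5 0 -0.25" --pt "0.6 24.5 0 -0.25" --pt "0.6 24.5 0 -0.25" --pt "0.6 24.5 0 -0.25" --pt "0.6 24.5 0 -0.25" --pt "0.6 24.5 0 -0.25"

```text
t: 57.62
tcp_pos: [0.4995, -0.0771, 0.1187]
tool_rot: [0.693, 0.721, 0.0, 0.0]
wrist_force: [0.6, -0.2, -5.9]
width: 0.136
finger_force: 55.0
```

Request:
carry_out --pt "0.6 24.5 0 -0.25" --pt "0.6 24.5 0 -0.25" --pt "0.6 24.5 0 -0.25" --pt "0.6 24.5 0 -0.25" --pt "0.6 24.5 0 -0.25" --pt "0.6 24.5 0 -0.25" --pt "0.6 24.5 0 -0.25" --pt "0.6 24.5 0 -0.25" --pt "0.6 24.5 0 -0.25" --pt "0.6 24.5 0 -0.25" --pt "0.6 24.5 0 -0.25" --pt "0.6 24.5 0 -0.25"

```text
t: 58.62
tcp_pos: [0.5058, 0.2165, 0.1186]
tool_rot: [0.712, 0.702, 0.0, -0.0]
wrist_force: [1.1, -0.4, -6.2]
width: 0.131
finger_force: 55.0
```

Request:
carry_out --pt "0.6 24.5 0 -0.25" --pt "0.6 24 0 -0.25" --pt "0.6 20 0 -0.25" --pt "0.6 16 0 -0.2" --pt "0.6 12 0 -0.2" --pt "0.6 8 0 -0.2" --pt "0.6 4 0 0" --pt "0 0 0 0" --pt "0 0 0 0" --pt "0 0 0 0" --pt "0 0 0 0" --pt "0 0 0 0"

```text
t: 59.62
tcp_pos: [0.5117, 0.3216, 0.1183]
tool_rot: [0.721, 0.693, -0.0, 0.0]
wrist_force: [-0.1, 0.1, -5.4]
width: 0.128
finger_force: 55.0
```

```bash
python3 - <<'E'
from h import *
st()
E
```

```text
t 59.62 tcp [511.7 321.6 118.3] th 87.7 w 11.1 ff 55.0 F [-0.1  0.1 -5.4] j [-0.04  0.61 -0.83  1.78  0.52  1.   -1.12]
```

Request:
carry_out --pt "0 1.5 -4 0" --pt "0 0 -8 0" --pt "0 0 -8 0" --pt "0 0 -8 0" --pt "0 0 -8 0" --pt "0 0 -5 0" --pt "0 0 -3 0" --pt "0 0 -2 0" --pt "0 0 -1 0" --pt "0 0 0 0" --pt "0 0 0 0"

```text
t: 60.53
tcp_pos: [0.5116, 0.3243, 0.0717]
tool_rot: [0.721, 0.693, 0.0, 0.0]
wrist_force: [-0.5, 0.3, -6.8]
width: 0.131
finger_force: 55.0
```

Request:
carry_out --pt "0 0 -1 0" --pt "0 0 -1 0" --pt "0 0 0 0" --pt "0 0 0 0" --pt "0 0 0 0"

```text
t: 60.95
tcp_pos: [0.5114, 0.3241, 0.0694]
tool_rot: [0.721, 0.693, 0.0, 0.0]
wrist_force: [0.4, 0.2, -5.4]
width: 0.136
finger_force: 55.0
```

Request:
carry_out --pt "0 0 -0.7 0" --pt "0 0 -0.5 0" --pt "0 0 0 0" --pt "0 0 0 0"

```text
t: 61.28
tcp_pos: [0.5115, 0.3242, 0.0687]
tool_rot: [0.721, 0.693, 0.0, 0.0]
wrist_force: [-0.6, -0.7, -0.5]
width: 0.129
finger_force: 55.0
```

Force has dropped to zero, so the tray rests on the pad. I'll release and retreat.

Request:
carry_out --pt "0 0 0 0" --pt "0 0 0 0" --pt "0 0 0 0" --pt "0 0 0 0" --pt "0 0 0 0" --pt "0 0 0 0" --pt "0 0 0 0" --pt "0 0 20 0" --pt "0 0 35 0" --pt "0 0 35 0" --pt "0 0 35 0" --pt "0 0 0 0" --jaw 42 --grip_force 5

```text
t: 62.28
tcp_pos: [0.5139, 0.3277, 0.2006]
tool_rot: [0.721, 0.693, 0.006, 0.001]
wrist_force: [0.6, 0.7, -0.2]
width: 0.475
finger_force: 0.0
```

Request:
carry_out --pt "0 -35 0 0" --pt "0 -35 0 0" --pt "0 -35 0 0" --pt "0 -35 0 0" --pt "0 -35 0 0" --pt "0 -35 0 0" --pt "0 -35 0 0" --pt "0 -35 0 0" --pt "0 0 0 0" --pt "0 0 0 0" --pt "0 0 0 0"

```text
t: 63.2
tcp_pos: [0.5114, 0.0447, 0.1933]
tool_rot: [0.721, 0.693, 0.0, -0.0]
wrist_force: [-0.3, 1.2, -0.9]
width: 0.481
finger_force: 0.0
```

```bash
python3 - <<'E'
from h import *
st()
shot('top','t17.png'); shot('scene','s17.png')
a=cv2.resize(cv2.imread('pics/t17.png')[115:285,100:345],None,fx=3,fy=3,interpolation=3)
cv2.imwrite('pics/c17.png',a)
E
```

```text
t 63.2 tcp [511.4  44.7 193.3] th 87.8 w 41.8 ff 0.0 F [-0.3  1.2 -0.9] j [ 0.57  0.37 -0.92  1.91  0.35  1.03 -0.54]
```

View pics/c17.png

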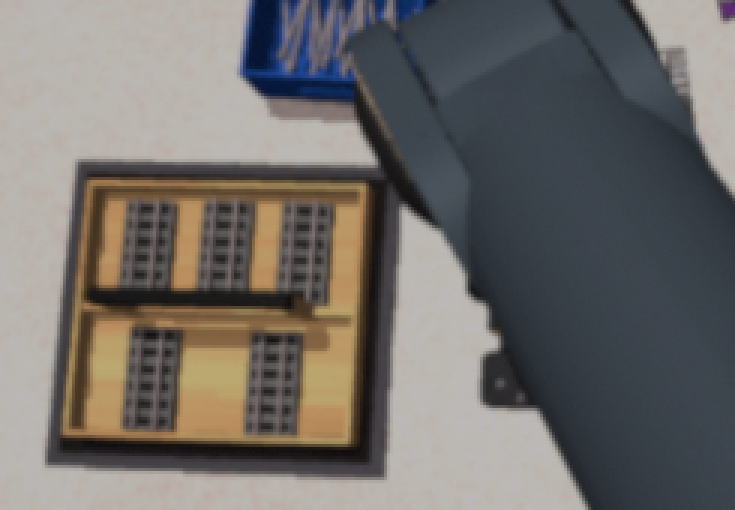

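All five sections are in the tray, which sits square on the pad. I'll do a numeric check of the fit, then hand in.

```bash
python3 - <<'E'
from h import *
d=load('t17.png')
p,r=fitrect(d,[(100+x/3,115+y/3) for x,y in[(86,179),(371,180),(356,447),(62,440)]],.032,.19,.212,[.51,.32,0]); print(p,r.round(1))
off=np.hypot(p[0]-.5108,p[1]-.3231); print(off)
if off<.015: print(arm.sign_off())
E
```

```text
[ 0.51004333  0.31890688 -0.0299303 ] [[ 0.9  0.8]
 [-1.   1.1]
 [-0.8 -0.9]
 [ 1.1 -0.8]]
0.004260849945754538
the job is handed in; nothing more can be done
None
```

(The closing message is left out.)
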